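# Dip the gauge rod in the brewing kettle and present it for reading

### The arm

A 6-joint arm with a two-finger parallel gripper is mounted at the origin on the work surface. World frame = base frame: x ahead of the robot, y to its left, z up, the work surface at z = 0. Lengths are in m, angles in rad, forces in N, time in s.
With the tool pointing down it reaches from about 0.425 to 1.125 m from the base axis. Payload 14.9 kg.
Tool frame: the origin (TCP) lies on the centre line of the jaws, within the pads' length; the fingertips stand 14 mm ahead of it and the grasp point (between the pads) lies 5 mm behind it (env.nose_length is the distance from the TCP to the fingertips, in m); y points along the fingers, z is the direction in which the jaws open and shut, and the axes are right-handed (so a half turn about y gives the same grasp; the last joint's range is limited). The gripper opens to 91 mm and grips with 3 to 60 N. Pads are 32 mm wide; open, the fingers measure 118 mm over their backs; the gripper's body (76 mm by 178 mm) begins 60 mm behind the grasp point.
Start: joints at [1.309, 0.379, 1.734, -0, 1.028, -0.033], TCP at [0.159, 0.682, 0.204] pointing down, gripper open.
Joint ranges: [-2.77, 2.77], [-0.74, 2.19], [0, 2.66], [-1.06, 4.2], [0.31, 2.87], [-3.08, 3.08]. Speed limits (rad/s): [1.89, 1.89, 2.39, 3.14, 3.14, 3.14].

### API

Orientations are given as a unit quaternion [w, x, y, z].
In Python, from plant import env, camera, get_calibration gives the robot as it stands.
- The arm moves only by the shell command python3 -m crank 'ROWS' [FORCE]. ROWS is JSON, a list of rows, each a list of 7 numbers: the shift along the tool's x, y, z in cm, then the turn, a rotation vector about the tool's x, y, z in rad, then the finger opening in cm, from 0 to 9.12. In form: [[tx, ty, tz, ax, ay, az, jaw], ...]. A call has 1 to 5 rows; each row shifts and turns the pose as measured when the row begins, along the tool's axes as they then stand; what a row does not reach is not made up. A row lasts 1/12 s, in which the tool goes at most 41.7 mm and 7.16 degrees, less where a joint would pass 70% of its speed; a pose out of reach is approached as far as the arm can. A call is refused whole if a number of a shift passes 4.17 or a number of a turn 0.125, either way. A call with a gripper value outside its range is refused whole. The fingers move at their own pace and stop on an object; FORCE is the grip in N (left out, the last holds). Time passes only in rows, so rows that do not move let the fingers close. It gives the time, the measured TCP pose, the force and the opening at its end, in the units of the state.
- env.sense(): the state, without advancing time (a new reading comes with each control period).
- camera(name): name is "scene" or "side" or "wrist"; returns (picture, depth): 400x640x3 uint8, blue, green, red; 400x640 float32, m along the optical axis (not along the pixel's ray), 0 where there is no reading.
- get_calibration(name): a dict with "vertical_fov" (degrees; the focal length in pixels is half the picture's height over the tangent of half this angle, whatever the lens; pixels are square), "cx", "cy" (the principal point, pixels), "R" (3x3) and "t" (3): a world point X has camera coordinates R X + t; the wrist camera has in their place "tool_from_camera" (4x4, takes a point from camera to tool coordinates, whose origin is the TCP and whose axes are the tool frame's). Camera axes: x right, y down, z forward; pixel columns grow to the right and rows downward; lengths in m; the calibration is good to about 2 mm. A picture is of the moment at which its call begins: read the wrist's pose just before it. get_calibration takes no time and is no camera call.
- env.hand_in(): hands the job in, once; it reports no verdict.
The state is a dict: "time": time; "joint_positions": joint angles; "joint_velocities": joint speeds; "effort": joint torques, N m; "eef_pos": TCP position; "orientation": TCP orientation; "wrist_force": force on the tool from outside, world axes, zero at the start; "torque": the same for the moment, N m; "gripper_width": opening from 0.0 (shut) to 1.0 (fully open).
Only numpy, scipy, OpenCV 4.12 (cv2) and the standard library are available. Lean on these libraries where they do the work, as an engineer would, in place of code of your own. Each camera call takes 0.05 s, during which the arm holds its last target.

### The job

Take the orange-handled gauge rod from its rest, push it tip first into the slanted guide tube of the small kettle until its brass collar stops on the tube's mouth, and keep it there for a moment. Then draw it right out and finish while still holding it: rod level and still in the air, touching nothing but the gripper, its tip over the yellow card about a hand's breadth up. Leave the blue-handled rod, the glass and the jar where they are.

Things in the scene. Friction and masses are not known exactly. Their poses are not given: they have to be found in the camera images.
- gauge_grip (a point): Gauge rod, orange handle (loose, 90-180 g), 258 mm long. This point: on its axis, in the handle, 199 mm behind the tip. +y: along the rod to the tip; z up while in its rest. Handle: square bar 16 x 16 mm, 110 mm long, its middle 4 mm behind this point. It starts level in a grey rest, axis 60 mm above the table, free room round the handle here; lift it straight up 20 mm or more.
- gauge_collar (a point): Centre of the front face (towards the tip) of the gauge rod's brass collar: 28 mm diameter, 8 mm thick, 59 mm ahead of gauge_grip along +y. Same axes as gauge_grip. This face stops on the tube's mouth.
- gauge_tip (a point): Tip of the gauge rod's steel probe: 10 mm diameter, tapering to 5 mm in the last 7 mm, 140 mm long from the collar's front face. Same axes.
- tube_mouth (a point): Centre of the mouth of the bright metal guide tube that slants out of the small kettle's side (fixed): bore 16 mm, outside 24 mm, 108 mm long, open into the kettle, where the probe has free room. +z: out of the tube along its axis, away from the kettle, 40 degrees above level; the rod goes in along -z, 140 mm deep. Mouth 164 mm above the table.
- kettle: Small kettle, fixed, 224 mm across, lid 178 mm high with a knob to 212 mm; origin: centre of its underside. The tube leaves it towards its own -y; the mouth is 180 mm from the kettle's axis. Two side handles reach 141 mm from the axis on its +x and -x sides.
- card_center (a point): Centre of the top of the yellow reading card, 110 x 110 mm, 2 mm thick, fixed flat on the table.
- rest: Grey plastic rest of the gauge rod, 70 x 240 mm foot (long side along its y), fixed, two slotted posts up to 67 mm high; origin: centre of its underside, straight below the rod's middle.
- spare_rest: The same rest, for the spare rod; fixed. Which of the two stands nearer the robot changes.
- spare_grip (a point): The spare rod with a blue handle, otherwise the same as the gauge rod, lying in the other rest; leave it. Point and axes as gauge_grip.
- glass: Clear beer glass, 72 mm across, 150 mm high, origin at its underside; loose bystander.
- jar: Amber jar with green cap, 72 mm across, 100 mm high, origin at its underside; loose bystander.
There are look-alikes about, which are no part of the job. Of the things that look like the part that bears card_center, take the one that is farthest to the robot's right at the start.

How it is judged:
On the way, in this order (a step that is already met when the one before it is completed fails the run):
1. gauge rod lifted clear of its rest (contact force between the fingers and gauge above 1 N and height (world z) of gauge_grip above 0.09 m and contact force between gauge and rest below 0.1 N), for 0.1 s.
2. rod in the tube, collar stopped on the mouth, held (contact force between the fingers and gauge above 1 N and z of gauge_collar in the frame of tube_mouth below 0.003 m and distance between gauge_collar and tube_mouth below 0.007 m and angle between the y axis of gauge_tip and the z axis of tube_mouth, either way round below 0.1 rad), for 0.3 s.
3. rod drawn right out of the tube, held (contact force between the fingers and gauge above 1 N and distance between gauge_tip and tube_mouth above 0.02 m and z of gauge_tip in the frame of tube_mouth above 0.01 m), for 0.1 s.
At the end, for the whole second after the job is handed in: The gripper still holds the gauge rod, still in the air, level within 8 degrees, its tip within 50 mm sideways of the card's centre and 50 to 250 mm above the table, not touching the kettle with its tube, a rest, the spare rod, the glass or the jar (contact force between the fingers and gauge above 1 N and angle between gauge_tip's own y axis and vertical between 1.43 and 1.71 rad and horizontal distance between gauge_tip and card_center below 0.05 m and height (world z) of gauge_tip between 0.05 and 0.25 m and linear speed of gauge below 0.03 m/s and angular speed of gauge below 0.2 rad/s and contact force between gauge and kettle below 0.1 N and contact force between gauge and rest below 0.1 N and contact force between gauge and spare_rest below 0.1 N and contact force between gauge and spare below 0.1 N and contact force between gauge and glass below 0.1 N and contact force between gauge and jar below 0.1 N); the arm keeps its last pose, push and grip.
It fails at once if the blue-handled spare rod is disturbed (moved more than 15 mm) (distance of spare_grip from where it was at the start of the episode above 0.015 m).
It fails at once if the glass is disturbed (moved more than 20 mm) (distance of glass from where it was at the start of the episode above 0.02 m).
It fails at once if the jar is disturbed (moved more than 20 mm) (distance of jar from where it was at the start of the episode above 0.02 m).
It also fails if it takes over 61 s, if anything falls off the work surface, if the arm or the gripper's body presses on something with over 40 N, if the wrist force passes 120 N, or if a joint passes its speed limit or range.

## Working session

There is one attempt and no reset: what is moved stays moved. The work goes in short steps, Python scripts to look and compute and a shell command to move; the robot and the scene stay as the last step left them, time stands still between calls to the robot, and variables do not carry over. Pictures are saved under pics/ and viewed, and the job is handed in when it is done.

```bash
ls; mkdir -p pics; python3 - <<'E'
from plant import env,camera,get_calibration
import cv2,numpy as np
s=env.sense();print(s)
for n in("scene","side","wrist"):
    p,d=camera(n);cv2.imwrite(f"pics/{n}0.png",p);np.save(f"pics/{n}0.npy",d);print(n,get_calibration(n))
E
```

```text
pics
{'time': 0.0, 'joint_positions': array([ 1.30872004e+00,  3.79396102e-01,  1.73479876e+00,  9.23412349e-06,
        1.02850554e+00, -3.32826960e-02]), 'joint_velocities': array([-0.00095758, -0.00123962, -0.00087338,  0.00108517, -0.00218627,
       -0.00024985]), 'effort': array([ 1.64989502e-03, -7.63724828e+01, -4.34380639e+01,  6.51909504e-02,
        4.24010202e-02, -6.29644501e-05]), 'eef_pos': array([0.15864459, 0.68135444, 0.20338807]), 'orientation': array([-0.70209773,  0.70287168, -0.08077649,  0.0806557 ]), 'wrist_force': array([-1.42606126,  0.69023682,  0.35269805]), 'torque': array([ 0.0165416 , -0.03653966,  0.02396234]), 'gripper_width': 1.0024037951777052}
scene {'vertical_fov': 50.893894660586454, 'cx': 322.3739458105433, 'cy': 207.3287387321448, 'R': array([[ 0.66080621,  0.75054642, -0.00390055],
       [ 0.48558927, -0.4314802 , -0.76028146],
       [-0.57230954,  0.50050465, -0.64958209]]), 't': array([-0.37412028, -0.17999203,  1.59283963])}
side {'vertical_fov': 54.735557281533104, 'cx': 318.30870470048086, 'cy': 193.90887733998795, 'R': array([[-0.99909487, -0.0404577 , -0.01313814],
       [-0.01427903,  0.60991893, -0.79233516],
       [ 0.04006926, -0.7914304 , -0.60994457]]), 't': array([0.57383724, 0.09190227, 1.30111282])}
wrist {'vertical_fov': 68.54193738116072, 'cx': 316.8939663530251, 'cy': 201.7410382936179, 'tool_from_camera': array([[-2.94205191e-04,  9.67044093e-01,  2.54608790e-01,
        -7.15692471e-02],
       [-1.57625933e-03, -2.54608934e-01,  9.67042815e-01,
        -1.82253178e-01],
       [ 9.99998714e-01, -1.16820465e-04,  1.59921954e-03,
        -1.33011309e-04],
       [ 0.00000000e+00,  0.00000000e+00,  0.00000000e+00,
         1.00000000e+00]])}
```

View pics/scene0.png

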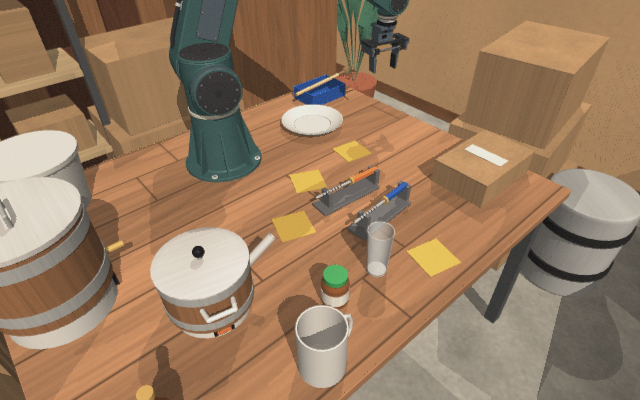

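View pics/side0.png

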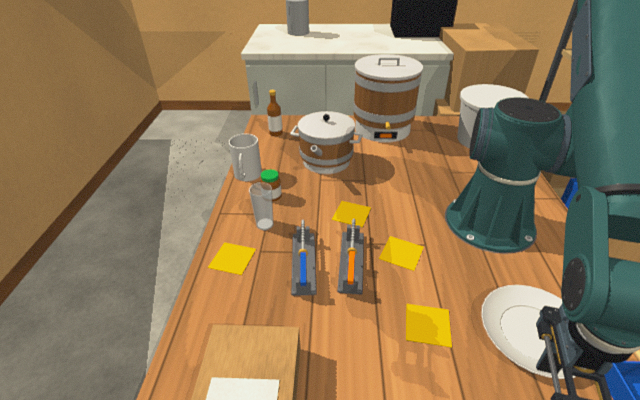

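View pics/wrist0.png

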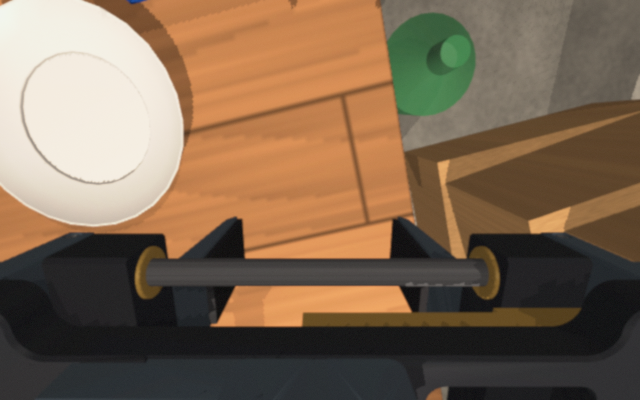

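The scene view shows four yellow cards at about (352,151), (308,181), (294,226) and (433,257). The orange rod runs along (318,193)–(375,172), the blue rod along (352,222)–(408,186). The kettle is at (203,280), with its tube mouth near (268,240). I'll measure all of these next.

```bash
cat > h.py <<'E'
import numpy as np,cv2
from scipy.spatial.transform import Rotation as Ro
from plant import env,camera,get_calibration
def f_of(c):return 200/np.tan(np.radians(c["vertical_fov"])/2)
def Rq(q):return Ro.from_quat([q[1],q[2],q[3],q[0]]).as_matrix()
def ext(n,s=None):
    c=get_calibration(n)
    if n=="wrist":
        s=s or env.sense();T=np.array(c["tool_from_camera"]);R=Rq(s["orientation"])
        Rc=R@T[:3,:3];o=R@T[:3,3]+s["eef_pos"];return c,Rc,o
    return c,c["R"].T,-c["R"].T@c["t"]
def unproj(n,u,v,z,s=None):
    c,Rc,o=ext(n,s);f=f_of(c)
    u,v,z=map(lambda a:np.asarray(a,float),(u,v,z))
    return (Rc@np.stack([(u-c["cx"])/f*z,(v-c["cy"])/f*z,z])).T+o
def onplane(n,u,v,h,s=None):
    c,Rc,o=ext(n,s);f=f_of(c);d=Rc@np.array([(u-c["cx"])/f,(v-c["cy"])/f,1]);return o+d*(h-o[2])/d[2]
def proj(n,X,s=None):
    c,Rc,o=ext(n,s);f=f_of(c);p=Rc.T@(np.asarray(X)-o);return c["cx"]+f*p[0]/p[2],c["cy"]+f*p[1]/p[2]
def crop(src,x0,y0,x1,y1,k,out):
    cv2.imwrite(out,cv2.resize(cv2.imread(src)[y0:y1,x0:x1],None,fx=k,fy=k,interpolation=cv2.INTER_CUBIC))
E
python3 - <<'E'
from h import *
np.set_printoptions(precision=4,suppress=True)
for n in("scene","side"):
    p=cv2.imread(f"pics/{n}0.png");d=np.load(f"pics/{n}0.npy");h=cv2.cvtColor(p,cv2.COLOR_BGR2HSV)
    X=unproj(n,*[a.ravel() for a in np.meshgrid(np.arange(640),np.arange(400))],d.ravel()).reshape(400,640,3)
    np.save(f"pics/{n}X.npy",X)
    for nm,lo,hi in(("yel",(20,150,100),(32,255,255)),("org",(8,200,150),(16,255,255)),("blue",(105,180,80),(125,255,255)),("green",(50,150,60),(75,255,255))):
        m=cv2.inRange(h,lo,hi)
        k,l,st,ce=cv2.connectedComponentsWithStats(m)
        for i in range(1,k):
            if st[i,4]>60:
                q=X[(l==i)&(d>0)];print(n,nm,ce[i].round(1),st[i,4],np.median(q,0), q.min(0),q.max(0))
E
python3 -c "
from h import *
crop('pics/scene0.png',260,130,480,290,3.6,'pics/s1.png');crop('pics/side0.png',200,80,460,300,3,'pics/d1.png');crop('pics/scene0.png',140,200,360,340,3.6,'pics/s2.png')"
```

```text
scene yel [351.5 150.9] 424 [0.2811 0.4017 0.0027] [ 0.2188  0.3448 -0.0029] [0.3377 0.4662 0.0087]
scene yel [307.4 180.9] 566 [0.3167 0.1501 0.0026] [ 0.248   0.0809 -0.0023] [0.381  0.2194 0.0079]
scene yel [292.9 225.8] 831 [ 0.4649 -0.0325  0.0025] [ 0.3938 -0.0995 -0.0045] [0.5299 0.0371 0.0081]
scene yel [433.1 257. ] 1071 [0.8343 0.1871 0.0024] [ 0.7694  0.1225 -0.0027] [0.8976 0.2549 0.0079]
side yel [351.3 213.2] 651 [ 0.4626 -0.028   0.0019] [ 0.3942 -0.1003 -0.0034] [0.5276 0.1034 0.0661]
side yel [401.3 252.8] 957 [0.3121 0.1561 0.0019] [ 0.241   0.0793 -0.0038] [0.3821 0.2243 0.0069]
side yel [231.9 258.1] 993 [0.831  0.1934 0.002 ] [ 0.7668  0.1232 -0.0042] [0.8972 0.2542 0.0073]
side yel [427.7 325. ] 1664 [0.2777 0.4084 0.002 ] [ 0.2163  0.3389 -0.0031] [0.3387 0.4666 0.0074]
side org [351.  266.9] 151 [0.4725 0.2755 0.0675] [0.4625 0.213  0.0535] [0.4817 0.3244 0.0716]
side blue [571.7 191.7] 138 [-0.8128 -0.7846 -0.4476] [-0.8404 -0.8443 -0.5507] [0.1834 0.5503 0.5362]
side blue [302.8 269.2] 147 [0.6043 0.2898 0.0678] [0.5953 0.228  0.0541] [0.6136 0.3335 0.071 ]
side blue [624.2 380.7] 1133 [-0.0928  0.5496  0.0305] [-0.1728  0.5233  0.0005] [-0.0877  0.6061  0.0638]
side green [269.1 175.4] 169 [ 0.751  -0.1101  0.099 ] [ 0.7227 -0.1496  0.0853] [ 0.7815 -0.0887  0.1037]
```

View pics/s1.png

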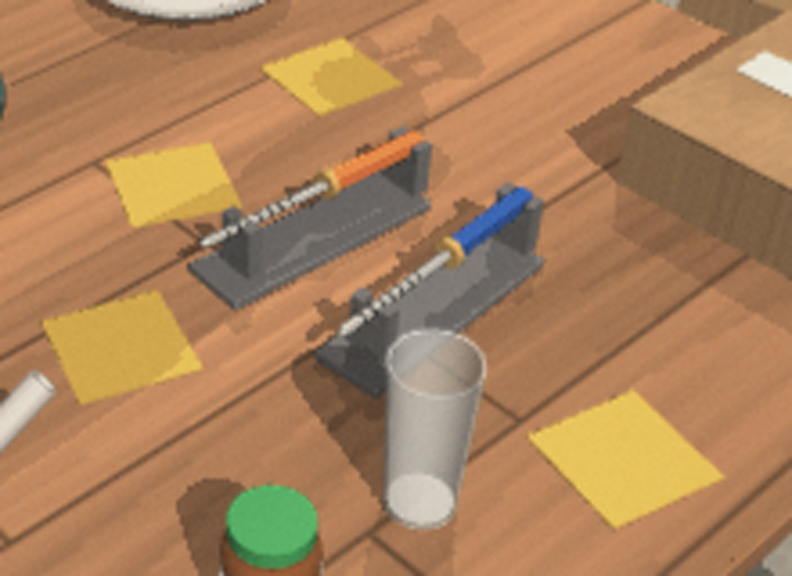

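View pics/d1.png

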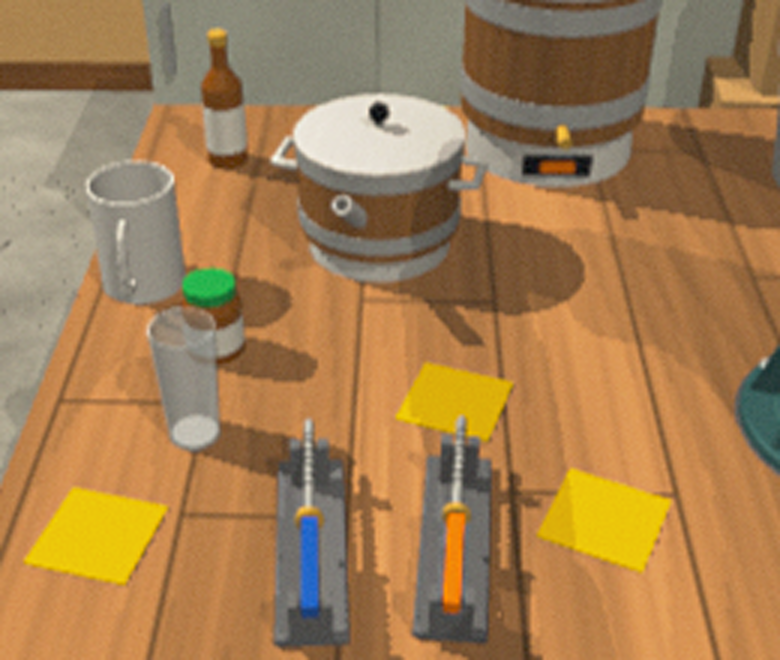

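View pics/s2.png

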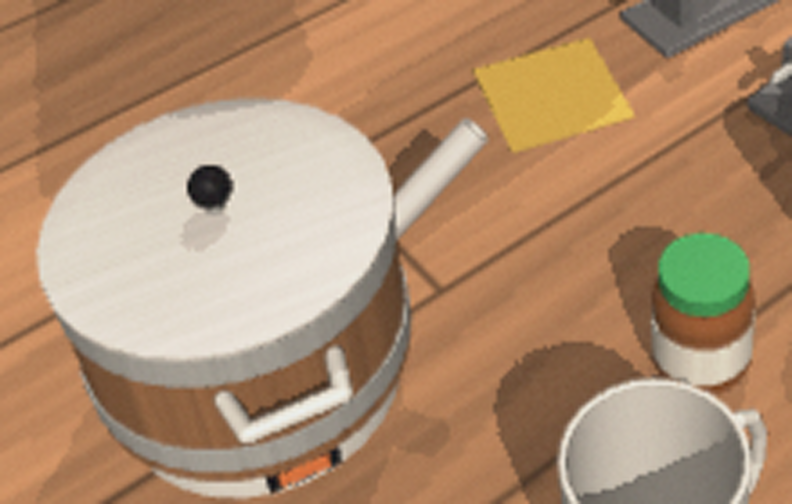

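Card candidates, scene pixels and world y:
- (352,151): y = 0.40
- (308,181): y = 0.15
- (433,257): y = 0.19
- (293,226): y = -0.03

The robot's right is -y, so the card meant is (293,226), centre about (0.464, -0.030). The enlarged crop confirms it, lying just beyond the tube's mouth. The orange rod (crop s1, 410,145) is the target and stands nearer the robot than the blue one. Next I'll fit the tube, kettle and rod.

```bash
python3 - <<'E'
from h import *
from scipy.optimize import least_squares
np.set_printoptions(precision=4,suppress=True)
s=env.sense();print("tool axes cols\n",Rq(s["orientation"]))
X1=np.load("pics/sceneX.npy");X2=np.load("pics/sideX.npy")
# lid top points
for n,X,(u0,v0,u1,v1) in(("scene",X1,(150,225,256,300)),("side",X2,(295,110,358,145))):
    q=X[v0:v1,u0:u1].reshape(-1,3);z=q[:,2];m=(z>0.168)&(z<0.186);q=q[m]
    (c,r)=cv2.minEnclosingCircle(q[:,:2].astype(np.float32));print(n,"lid",c,r,np.median(q[:,2]),len(q))
# tube points
for n,X,(u0,v0,u1,v1) in(("scene",X1,(248,232,276,268)),("side",X2,(306,140,325,156))):
    q=X[v0:v1,u0:u1].reshape(-1,3);z=q[:,2]
    print(n,len(q),q[::37][:12])
E
python3 -c "
from h import *
crop('pics/scene0.png',240,225,284,258,16,'pics/s3.png');crop('pics/side0.png',295,130,335,165,16,'pics/d3.png')"
```

```text
tool axes cols
 [[ 0.9739 -0.0002  0.2268]
 [-0.2268 -0.0008  0.9739]
 [-0.     -1.     -0.0008]]
scene lid (0.5590493083000183, -0.37216007709503174) 0.11385609954595566 0.17616218605768486 5363
side lid (0.5577552318572998, -0.3695393204689026) 0.11508440971374512 0.17521235557738302 1161
scene 1008 [[ 0.393  -0.152   0.0008]
 [ 0.415  -0.1338  0.0008]
 [ 0.4391 -0.117   0.0032]
 [ 0.4584 -0.0976  0.0005]
 [ 0.4283 -0.1465  0.0017]
 [ 0.595  -0.2134  0.1647]
 [ 0.6085 -0.1963  0.16  ]
 [ 0.4414 -0.159   0.0027]
 [ 0.5999 -0.2205  0.1592]
 [ 0.4817 -0.1222  0.    ]
 [ 0.455  -0.1716  0.0047]
 [ 0.6011 -0.2255  0.1494]]
side 304 [[ 0.6316 -0.2957  0.1371]
 [ 0.5617 -0.2587  0.1546]
 [ 0.5654 -0.2584  0.1462]
 [ 0.5693 -0.2599  0.1367]
 [ 0.5734 -0.2677  0.1234]
 [ 0.576  -0.2394  0.1316]
 [ 0.5792 -0.2258  0.1312]
 [ 0.5833 -0.2319  0.1188]
 [ 0.5888 -0.2634  0.0905]]
```

View pics/s3.png

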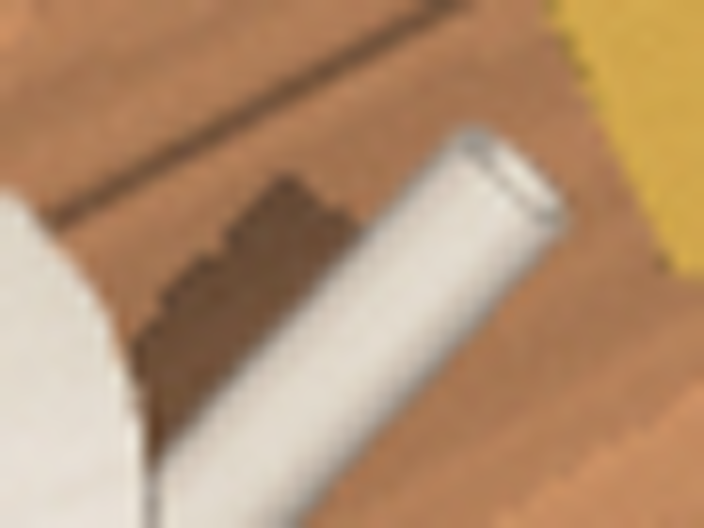

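View pics/d3.png

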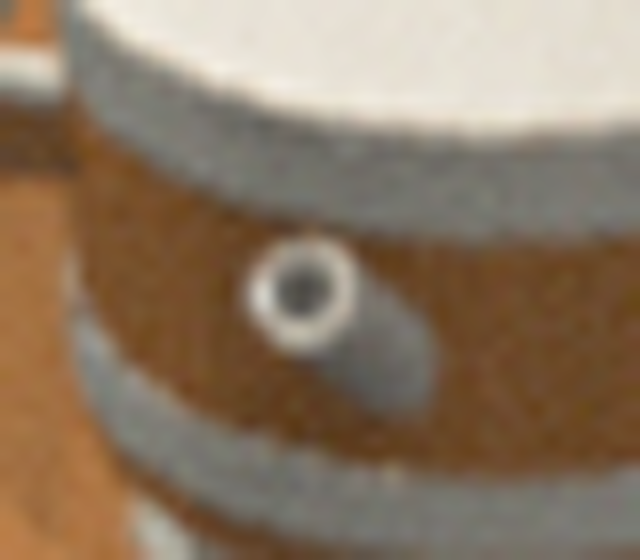

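```bash
python3 - <<'E'
from h import *
from scipy.optimize import least_squares
np.set_printoptions(precision=4,suppress=True)
uv={"side":(313.4,147.9),"scene":(271.6,235.5)}
for n in uv: print(n,onplane(n,*uv[n],0.164))
r=least_squares(lambda X:np.concatenate([np.subtract(proj(n,X),uv[n]) for n in uv]),[.62,-.2,.16]);print("tri",r.x,r.fun)
k=np.array([.5585,-.371]);d=r.x[:2]-k;print(np.linalg.norm(d),np.degrees(np.arctan2(*d[::-1])))
# tube cylinder fit, points from both
P=[]
for n in("scene","side"):
    X=np.load(f"pics/{n}X.npy").reshape(-1,3)
    a=X[:,:2]-r.x[:2];u=d/np.linalg.norm(d)
    al=a@u;la=a@np.array([-u[1],u[0]])
    zl=.164+al*np.tan(np.radians(40))
    m=(al>-.06)&(al<.012)&(abs(la)<.025)&(abs(X[:,2]-zl)<.025)
    P.append(X[m]);print(n,m.sum())
for Q in P+[np.vstack(P)]:
    def res(p):
        yaw,cx,cz,el=p;ax=np.array([np.cos(yaw)*np.cos(el),np.sin(yaw)*np.cos(el),np.sin(el)])
        c=r.x+cx*np.array([-np.sin(yaw),np.cos(yaw),0])+np.array([0,0,cz]);w=Q-c
        return np.linalg.norm(w-np.outer(w@ax,ax),axis=1)-.012
    o=least_squares(res,[np.arctan2(d[1],d[0]),0,0,.7],loss="soft_l1",f_scale=.002)
    print(np.degrees(o.x[[0,3]]),o.x[1:3],np.sqrt(np.mean(o.fun**2)))
# rod
for nm,lo,hi in(("org",(8,200,120),(16,255,255)),("blue",(105,180,80),(125,255,255))):
    n="side";p=cv2.imread("pics/side0.png");X=np.load("pics/sideX.npy");h=cv2.cvtColor(p,cv2.COLOR_BGR2HSV)
    m=cv2.inRange(h,lo,hi)>0;Q=X[m];Q=Q[(Q[:,2]>.06)&(Q[:,2]<.08)&(Q[:,0]>.4)]
    c=Q.mean(0);sv=np.linalg.svd(Q[:,:2]-c[:2])[2][0];t=(Q[:,:2]-c[:2])@sv;print(nm,c,sv,t.min(),t.max())
E
python3 -c "
from h import *
crop('pics/scene0.png',305,155,415,240,7,'pics/s4.png');crop('pics/side0.png',285,210,370,305,6,'pics/d4.png')"
```

```text
side [ 0.5975 -0.1926  0.164 ]
scene [ 0.598  -0.1956  0.164 ]
tri [ 0.5973 -0.195   0.1629] [ 0.0978 -0.0743  0.0676  0.0529]
0.18025746052774322 77.56700820088953
scene 279
side 71
[76.7421 40.7459] [-0.002   0.0022] 0.0016615263906555528
[78.0689 39.4391] [0.0015 0.001 ] 0.002094599829117404
[77.2718 40.7266] [-0.0012  0.0022] 0.00199710938498731
org [0.4784 0.2643 0.0678] [-0.5248  0.8513] -0.4857275722490708 0.053713020774374606
blue [0.6044 0.2863 0.0676] [-0.0845  0.9964] -0.0582508483479687 0.04735415558332639
```

View pics/s4.png

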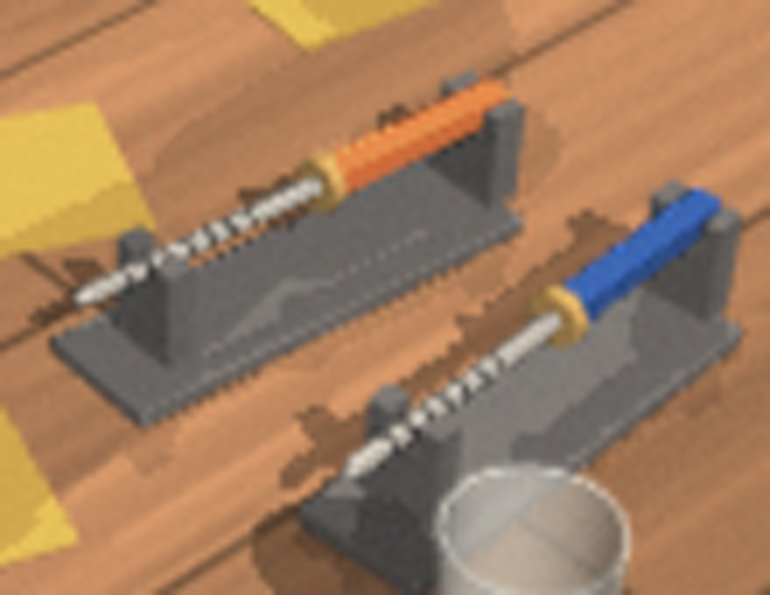

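View pics/d4.png

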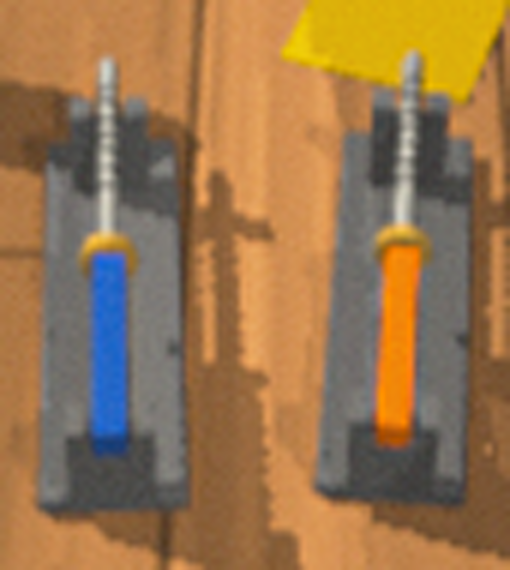

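```bash
python3 - <<'E'
from h import *
np.set_printoptions(precision=4,suppress=True)
g=lambda x,y:(285+x/6-.5,210+y/6-.5)
for nm,t,b,cf in(("org",(411,53),(392,437),(400,247)),("blue",(107,60),(110,446),(108,251))):
    T=onplane("side",*g(*t),.0625);B=onplane("side",*g(*b),.068);C=onplane("side",*g(*cf),.068)
    d=(T-B)[:2];print(nm,T,B,C,np.linalg.norm(d),np.degrees(np.arctan2(d[1],d[0])))
# scene : orange tip (78,298), handle rear top (507,90), handle front top (340,165)
q=lambda x,y:(305+x/7-.5,155+y/7-.5)
print(onplane("scene",*q(78,297),.06),onplane("scene",*q(498,84),.068),onplane("scene",*q(342,162),.068))
p=cv2.imread("pics/side0.png");X=np.load("pics/sideX.npy");h=cv2.cvtColor(p,cv2.COLOR_BGR2HSV)
m=cv2.inRange(h,(8,200,150),(16,255,255))>0;m[:,:335]=0;m[:,365:]=0;Q=X[m];Q=Q[(Q[:,2]>.06)]
print(Q[:,1].min(),Q[:,1].max(),np.polyfit(Q[:,1],Q[:,0],1),np.polyval(np.polyfit(Q[:,1],Q[:,0],1),[.22,.32]))
E
```

```text
org [0.4605 0.0685 0.0625] [0.477  0.3305 0.068 ] [0.4704 0.2155 0.068 ] 0.26253229738618666 -93.61200855115072
blue [0.6211 0.0782 0.0625] [0.6004 0.3391 0.068 ] [0.6099 0.222  0.068 ] 0.261768352085477 -85.47005682105272
[0.4573 0.0678 0.06  ] [0.4761 0.3224 0.068 ] [0.471  0.2206 0.068 ]
0.21303127801335175 0.3244423797137622 [0.0612 0.4556] [0.4691 0.4752]
```

Measured so far:
- Tube mouth: triangulated at (0.597, -0.195, 0.163), expected z 0.164. It is 180 mm from the kettle axis, as given. Outward yaw is about 77.3°.
- Orange rod: yaw about -93.7°, grip at about (0.472, 0.267). Length comes out at 262 mm against 258 mm given.

I'll write a planner that prints the rows still needed, then go to a hover above the rod.

```bash
cat >> h.py <<'E'
np.set_printoptions(precision=4,suppress=True)
def axes(x,y):
    x=np.asarray(x,float);x/=np.linalg.norm(x);y=np.asarray(y,float);y-=x*(x@y);y/=np.linalg.norm(y);return np.stack([x,y,np.cross(x,y)],1)
def down(yaw_deg):
    a=np.radians(yaw_deg);return axes([np.cos(a),np.sin(a),0],[0,0,-1])
def rodR(yaw_deg,dip_deg):   # rod direction (tool x) yaw and dip below level, fingers square to rod
    a,b=np.radians([yaw_deg,dip_deg]);h=np.array([np.cos(a),np.sin(a),0]);Z=np.array([0,0,1.])
    return axes(h*np.cos(b)-Z*np.sin(b),-h*np.sin(b)-Z*np.cos(b))
def plan(P,R,n):
    s=env.sense();p=s["eef_pos"];R0=Rq(s["orientation"]);w=Ro.from_matrix(R0.T@R).as_rotvec()
    print("t",round(s["time"],2),"pos",p,"left mm",(np.asarray(P)-p)*1e3,"rot",w,"q",s["joint_positions"],"F",s["wrist_force"],"w",round(s["gripper_width"]*91.2,1))
    D=(np.asarray(P)-p)/n
    for i in range(n):
        Ri=R0@Ro.from_rotvec(w*i/n).as_matrix();t=Ri.T@D*100;print("  ",np.r_[t.round(2),(w/n).round(3)].tolist())
E
python3 - <<'E'
from h import *
plan([.472,.2665,.17],down(-93.7),14)
E
```

```text
t 0.15 pos [0.1587 0.6815 0.2036] left mm [ 313.3157 -414.9803  -33.5688] rot [0.0007 1.4066 0.0006] q [ 1.3087  0.3793  1.7346 -0.      1.0285 -0.0333] F [-0.2752  0.73   -0.5225] w 91.3
   [2.85, 0.24, -2.38, 0.0, 0.1, 0.0]
   [3.08, 0.24, -2.08, 0.0, 0.1, 0.0]
   [3.27, 0.24, -1.76, 0.0, 0.1, 0.0]
   [3.43, 0.24, -1.43, 0.0, 0.1, 0.0]
   [3.56, 0.24, -1.07, 0.0, 0.1, 0.0]
   [3.65, 0.24, -0.71, 0.0, 0.1, 0.0]
   [3.7, 0.24, -0.34, 0.0, 0.1, 0.0]
   [3.71, 0.24, 0.03, 0.0, 0.1, 0.0]
   [3.69, 0.24, 0.4, 0.0, 0.1, 0.0]
   [3.63, 0.24, 0.77, 0.0, 0.1, 0.0]
   [3.54, 0.24, 1.13, 0.0, 0.1, 0.0]
   [3.41, 0.24, 1.48, 0.0, 0.1, 0.0]
   [3.24, 0.24, 1.81, 0.0, 0.1, 0.0]
   [3.04, 0.24, 2.13, 0.0, 0.1, 0.0]
```

```bash
python3 -m crank '[[2.8,0.2,-2.4,0,0.1,0,9.1],[3.1,0.2,-2.1,0,0.1,0,9.1],[3.3,0.2,-1.8,0,0.1,0,9.1],[3.4,0.2,-1.4,0,0.1,0,9.1],[3.6,0.2,-1.1,0,0.1,0,9.1]]'
python3 -m crank '[[3.6,0.2,-0.7,0,0.1,0,9.1],[3.7,0.2,-0.3,0,0.1,0,9.1],[3.7,0.2,0,0,0.1,0,9.1],[3.7,0.2,0.4,0,0.1,0,9.1],[3.6,0.2,0.8,0,0.1,0,9.1]]'
python3 -c "
from h import *
plan([.472,.2665,.17],down(-93.7),6)"
```

```text
time: 0.57
eef_pos: [0.2695, 0.5311, 0.1921]
orientation: [0.659, -0.659, 0.256, -0.255]
wrist_force: [0.7, 0.1, 0.4]
gripper_width: 1.005
time: 0.98
eef_pos: [0.3819, 0.3735, 0.1812]
orientation: [-0.57, 0.571, -0.418, 0.417]
wrist_force: [1.4, 0.3, -0.1]
gripper_width: 0.997
t 0.98 pos [0.3819 0.3735 0.1812] left mm [  90.1313 -107.0435  -11.2046] rot [ 0.0008  0.3716 -0.0001] q [0.7305 0.1495 2.0811 0.0007 0.9115 0.423 ] F [ 1.3502  0.339  -0.147 ] w 90.9
   [2.15, 0.19, 0.89, 0.0, 0.062, -0.0]
   [2.1, 0.19, 1.02, 0.0, 0.062, -0.0]
   [2.03, 0.19, 1.15, 0.0, 0.062, -0.0]
   [1.95, 0.19, 1.28, 0.0, 0.062, -0.0]
   [1.87, 0.19, 1.39, 0.0, 0.062, -0.0]
   [1.78, 0.19, 1.51, 0.0, 0.062, -0.0]
```

```bash
python3 -m crank '[[2.6,0.2,1.2,0,0.075,0,9.1],[2.5,0.2,1.3,0,0.075,0,9.1],[2.4,0.2,1.5,0,0.075,0,9.1],[2.3,0.2,1.7,0,0.075,0,9.1],[2.2,0.2,1.8,0,0.075,0,9.1]]'
python3 -m crank '[[0,0,0,0,0,0,9.1]]'
python3 - <<'E'
from h import *
plan([.472,.2665,.17],down(-93.7),2)
s=env.sense();import pickle
p,d=camera("wrist");cv2.imwrite("pics/w1.png",p);np.save("pics/w1.npy",d);pickle.dump(s,open("pics/w1.pkl","wb"))
E
```

```text
time: 1.4
eef_pos: [0.4777, 0.257, 0.1706]
orientation: [0.476, -0.477, 0.522, -0.522]
wrist_force: [-0.8, 0.7, 0.0]
gripper_width: 0.999
time: 1.48
eef_pos: [0.4798, 0.2541, 0.1703]
orientation: [-0.474, 0.475, -0.524, 0.524]
wrist_force: [-0.4, 0.9, 0.1]
gripper_width: 0.998
t 1.48 pos [0.4798 0.2541 0.1703] left mm [-7.7578 12.4028 -0.3248] rot [ 0.0007 -0.0338  0.0008] q [ 0.4443  0.1795  2.0694 -0.0005  0.8937  0.543 ] F [-0.3907  0.875   0.12  ] w 91.0
   [-0.58, 0.02, -0.45, 0.0, -0.017, 0.0]
   [-0.59, 0.02, -0.44, 0.0, -0.017, 0.0]
```

View pics/w1.png

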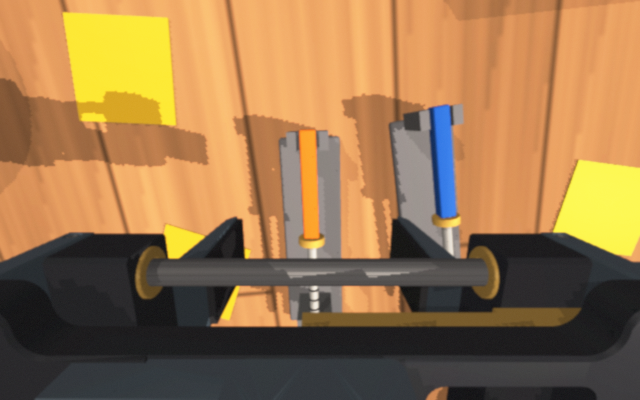

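The wrist view shows the orange handle from (308,130) to (311,237), its collar at (312,241) and its probe running down the picture. The blue rod is well to the right at (443,160). I'll refine the rod line from this view.

```bash
python3 - <<'E'
from h import *
import pickle
s=pickle.load(open("pics/w1.pkl","rb"));p=cv2.imread("pics/w1.png");h=cv2.cvtColor(p,cv2.COLOR_BGR2HSV)
m=cv2.inRange(h,(5,200,150),(18,255,255));m[:,:290]=0;m[:,335:]=0;m[:125]=0;m[245:]=0
C=[]
for v in range(133,234,4):
    u=np.where(m[v])[0]
    if len(u)>5: C.append((u.min(),u.max(),v))
C=np.array(C);print(C[::4])
L=np.array([onplane("wrist",(a+b)/2,v,.068,s) for a,b,v in C])
W=np.array([np.linalg.norm(onplane("wrist",a-.5,v,.068,s)-onplane("wrist",b+.5,v,.068,s)) for a,b,v in C]);print("width",np.median(W))
f=np.polyfit(L[:,1],L[:,0],1);print("x at y .22,.2665,.32",np.polyval(f,[.22,.2665,.32]),"yaw",-90-np.degrees(np.arctan(f[0])))
v=np.where(m[:,300:318].sum(1)>0)[0];print(v.min(),v.max(),onplane("wrist",308,v.min()-.5,.068,s),onplane("wrist",311,v.max()+.5,.068,s))
crop("pics/w1.png",270,120,350,330,3.6,"pics/w1c.png")
E
```

```text
[[300 314 133]
 [300 314 149]
 [302 315 165]
 [302 315 181]
 [303 316 197]
 [304 316 213]
 [305 317 229]]
width 0.013749616821988775
x at y .22,.2665,.32 [0.4703 0.4732 0.4767] yaw -93.64662587788776
130 238 [0.478  0.3218 0.068 ] [0.4696 0.2125 0.068 ]
```

View pics/w1c.png

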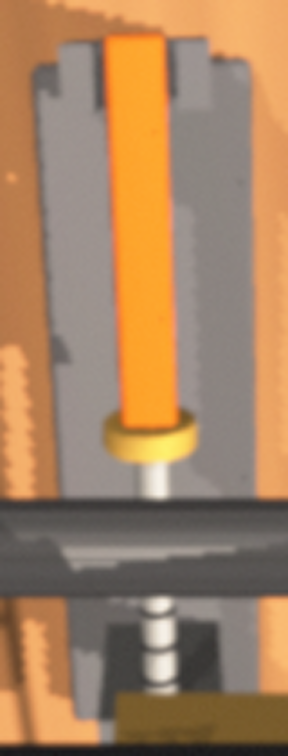

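Handle length measures 109 mm (110 given) and yaw -93.65°, which agrees with the other views. Grip target is (0.473, 0.265), TCP z 0.055.

```bash
python3 -m crank '[[-0.5,0,-0.3,0,-0.017,0,9.1],[-0.6,1.0,-0.3,0,-0.017,0,9.1],[0,1.5,0,0,0,0,9.1]]'
python3 -c "
from h import *
plan([.473,.265,.055],down(-93.65),4)"
```

```text
time: 1.78
eef_pos: [0.474, 0.269, 0.1466]
orientation: [-0.487, 0.485, -0.514, 0.514]
wrist_force: [-0.3, 0.1, 0.1]
gripper_width: 0.998
t 1.78 pos [0.474  0.269  0.1466] left mm [ -0.9609  -4.0492 -91.5616] rot [-0.0021  0.008  -0.0017] q [0.4733 0.2168 2.0774 0.0005 0.8447 0.5287] F [-0.3234  0.1059  0.0961] w 91.0
   [0.11, 2.29, -0.02, -0.001, 0.002, -0.0]
   [0.11, 2.29, -0.02, -0.001, 0.002, -0.0]
   [0.1, 2.29, -0.02, -0.001, 0.002, -0.0]
   [0.1, 2.29, -0.02, -0.001, 0.002, -0.0]
```

```bash
python3 -m crank '[[0.1,2.2,0,0,0.004,0,9.1],[0.1,2.2,0,0,0.004,0,9.1],[0.1,2.0,0,0,0,0,9.1],[0,1.5,0,0,0,0,9.1],[0,0,0,0,0,0,9.1]]'
python3 -c "
from h import *
plan([.473,.265,.055],down(-93.65),1)"
```

```text
time: 2.2
eef_pos: [0.4676, 0.2727, 0.06]
orientation: [0.489, -0.488, 0.511, -0.511]
wrist_force: [-0.8, 0.1, -0.8]
gripper_width: 1.001
t 2.2 pos [0.4676 0.2727 0.06  ] left mm [ 5.4225 -7.73   -4.9777] rot [-0.0004  0.0183 -0.0013] q [0.4845 0.3575 2.1036 0.0015 0.6795 0.5288] F [-0.8253  0.1365 -0.8264] w 91.3
   [0.75, 0.5, 0.58, -0.0, 0.018, -0.001]
```

```bash
python3 -m crank '[[0.7,0.5,0.6,0,0.018,0,9.1],[0,0,0,0,0,0,9.1]]'
python3 -c "
from h import *
plan([.473,.265,.055],down(-93.65),1)"
```

```text
time: 2.37
eef_pos: [0.4718, 0.2668, 0.054]
orientation: [0.485, -0.485, 0.515, -0.514]
wrist_force: [0.0, 0.1, 0.0]
gripper_width: 0.998
t 2.37 pos [0.4718 0.2668 0.054 ] left mm [ 1.2068 -1.8273  1.0241] rot [ 0.0012  0.0041 -0.0005] q [0.4712 0.3698 2.1016 0.0016 0.6709 0.5295] F [0.0474 0.1475 0.0441] w 91.0
   [0.18, -0.1, 0.13, 0.001, 0.004, -0.0]
```

```bash
python3 -m crank '[[0.2,-0.1,0.15,0,0.004,0,9.1],[0,0,0,0,0,0,4],[0,0,0,0,0,0,1.0],[0,0,0,0,0,0,1.0],[0,0,0,0,0,0,1.0]]' 50
python3 -m crank '[[0,0,0,0,0,0,1.0],[0,0,0,0,0,0,1.0],[0,0,0,0,0,0,1.0]]'
python3 -c "
from h import *
plan([.473,.265,.055],down(-93.65),1)"
```

```text
time: 2.78
eef_pos: [0.475, 0.2657, 0.0581]
orientation: [-0.485, 0.483, -0.516, 0.516]
wrist_force: [-1.0, -0.3, 0.6]
gripper_width: 0.736
time: 3.03
eef_pos: [0.4754, 0.2659, 0.0589]
orientation: [-0.486, 0.482, -0.515, 0.516]
wrist_force: [-0.4, -0.8, 0.3]
gripper_width: 0.515
t 3.03 pos [0.4754 0.2659 0.0589] left mm [-2.4422 -0.9056 -3.9009] rot [-0.004   0.0005 -0.0036] q [0.4666 0.3623 2.0993 0.0017 0.6748 0.5284] F [-0.4463 -0.845   0.272 ] w 47.0
   [0.11, 0.39, -0.24, -0.004, 0.001, -0.004]
```

The fingers close slowly and the pose creeps a little, so I'll correct it while they close.

```bash
python3 -m crank '[[0.1,0.4,-0.25,0,0,0,1.0],[0,0,0,0,0,0,1.0]]'
python3 -c "
from h import *
plan([.473,.265,.055],down(-93.65),1)"
```

```text
time: 3.2
eef_pos: [0.4728, 0.2651, 0.0547]
orientation: [-0.486, 0.482, -0.515, 0.516]
wrist_force: [-0.8, -0.7, 0.5]
gripper_width: 0.375
t 3.2 pos [0.4728 0.2651 0.0547] left mm [ 0.2054 -0.0591  0.2941] rot [-0.0043  0.0005 -0.0038] q [0.4674 0.3663 2.1051 0.0018 0.6646 0.5293] F [-0.8121 -0.7327  0.5317] w 34.2
   [0.0, -0.03, 0.02, -0.004, 0.0, -0.004]
```

```bash
python3 -m crank '[[0,0,0,0,0,0,1.0],[0,0,0,0,0,0,1.0],[0,0,0,0,0,0,1.0],[0,0,0,0,0,0,1.0]]'
python3 -c "
from h import *
plan([.473,.265,.055],down(-93.65),1)"
```

```text
time: 3.53
eef_pos: [0.4724, 0.2649, 0.0543]
orientation: [-0.486, 0.482, -0.515, 0.516]
wrist_force: [-0.6, -0.4, 0.8]
gripper_width: 0.161
t 3.53 pos [0.4724 0.2649 0.0543] left mm [0.5903 0.0825 0.7323] rot [-0.0036  0.0006 -0.0034] q [0.4675 0.3669 2.1055 0.0017 0.6644 0.5292] F [-0.5696 -0.3637  0.8208] w 14.7
   [-0.01, -0.07, 0.06, -0.004, 0.001, -0.003]
```

```bash
python3 -m crank '[[0,0,0,0,0,0,0.5],[0,0,0,0,0,0,0.5]]' 50
python3 -m crank '[[0,-0.5,0,0,0,0,0.5],[0,-1.0,0,0,0,0,0.5],[0,-1.5,0,0,0,0,0.5],[0,-2,0,0,0,0,0.5],[0,-2,0,0,0,0,0.5]]'
python3 -c "
from h import *
plan([.473,.265,.2],down(-93.65),5)"
```

```text
time: 3.7
eef_pos: [0.4724, 0.2649, 0.0543]
orientation: [-0.486, 0.482, -0.515, 0.516]
wrist_force: [-1.4, -0.4, -0.5]
gripper_width: 0.17
time: 4.12
eef_pos: [0.4695, 0.2634, 0.125]
orientation: [0.483, -0.485, 0.516, -0.515]
wrist_force: [-0.8, -0.5, -1.1]
gripper_width: 0.163
t 4.12 pos [0.4695 0.2634 0.125 ] left mm [ 3.4521  1.6474 75.02  ] rot [0.0029 0.0004 0.0004] q [0.4673 0.2433 2.0949 0.0015 0.8062 0.5295] F [-0.7946 -0.4669 -1.1378] w 14.9
   [-0.04, -1.5, 0.06, 0.001, 0.0, 0.0]
   [-0.04, -1.5, 0.06, 0.001, 0.0, 0.0]
   [-0.04, -1.5, 0.06, 0.001, 0.0, 0.0]
   [-0.04, -1.5, 0.07, 0.001, 0.0, 0.0]
   [-0.04, -1.5, 0.07, 0.001, 0.0, 0.0]
```

```bash
python3 -m crank '[[0,-3,0,0,0,0,0.5],[0,-3,0,0,0,0,0.5],[0,-3,0,0,0,0,0.5],[0,-3,0,0,0,0,0.5],[0,-2,0,0,0,0,0.5]]'
python3 -m crank '[[0,0,0,0,0,0,0.5]]'
python3 - <<'E'
from h import *
import pickle
plan([.473,.265,.28],down(-93.65),1)
for n in("side","scene","wrist"):
    s=env.sense();p,d=camera(n);cv2.imwrite(f"pics/{n}2.png",p);np.save(f"pics/{n}2.npy",d);pickle.dump(s,open(f"pics/{n}2.pkl","wb"))
    X=s["eef_pos"]-.005*Rq(s["orientation"])[:,1];x=Rq(s["orientation"])[:,0]
    print(n,[np.round(proj(n,X+t*x,s),1) for t in(-.059,0,.059,.199)])
crop("pics/side2.png",290,100,420,220,6,"pics/side2c.png");crop("pics/scene2.png",280,80,420,200,5.5,"pics/scene2c.png")
E
```

```text
time: 4.53
eef_pos: [0.4679, 0.2624, 0.2753]
orientation: [0.483, -0.485, 0.516, -0.515]
wrist_force: [0.3, -0.2, -0.3]
gripper_width: 0.166
time: 4.62
eef_pos: [0.4693, 0.2631, 0.2805]
orientation: [0.485, -0.483, 0.516, -0.516]
wrist_force: [-0.1, -0.7, -0.4]
gripper_width: 0.163
t 4.62 pos [0.4693 0.2631 0.2805] left mm [ 3.6773  1.8694 -0.5232] rot [-0.0024  0.0004 -0.0029] q [0.467  0.0297 2.0093 0.0014 1.0991 0.5297] F [-0.0673 -0.6693 -0.3883] w 14.8
   [-0.21, 0.05, 0.36, -0.002, 0.0, -0.003]
side [array([354.9, 217.8]), array([355.6, 201.9]), array([356.3, 187.5]), array([357.6, 158.2])]
scene [array([380.2, 108.6]), array([366. , 114.3]), array([351.2, 120.3]), array([313.3, 135.5])]
wrist [array([316.9, 146.5]), array([316.9, 239.3]), array([316.9, 318.5]), array([316.8, 467.1])]
```

View pics/side2.png

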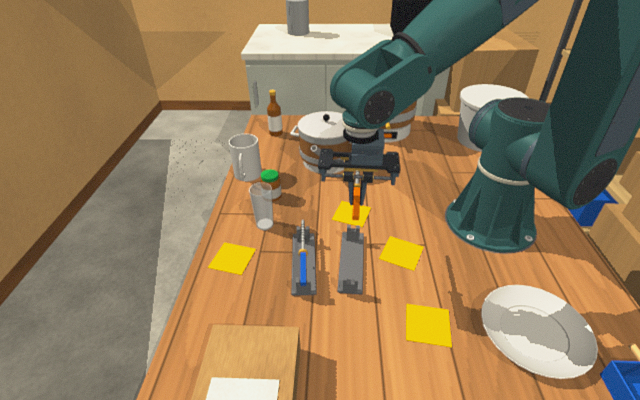

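View pics/scene2.png

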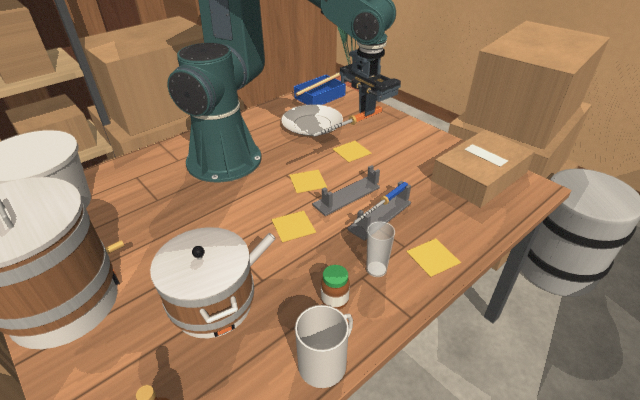

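View pics/wrist2.png

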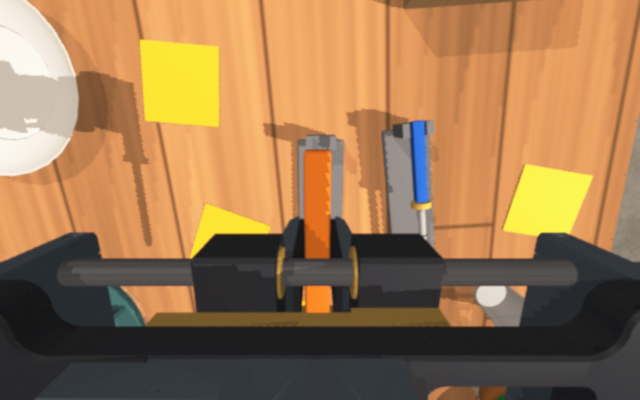

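The rod is held: its handle is centred at column 317 in the wrist view and the orange rest is empty in all views. Next, a crop to check the tip and slip against the prediction of scene tip (313.3,135.5).

View pics/scene2c.png

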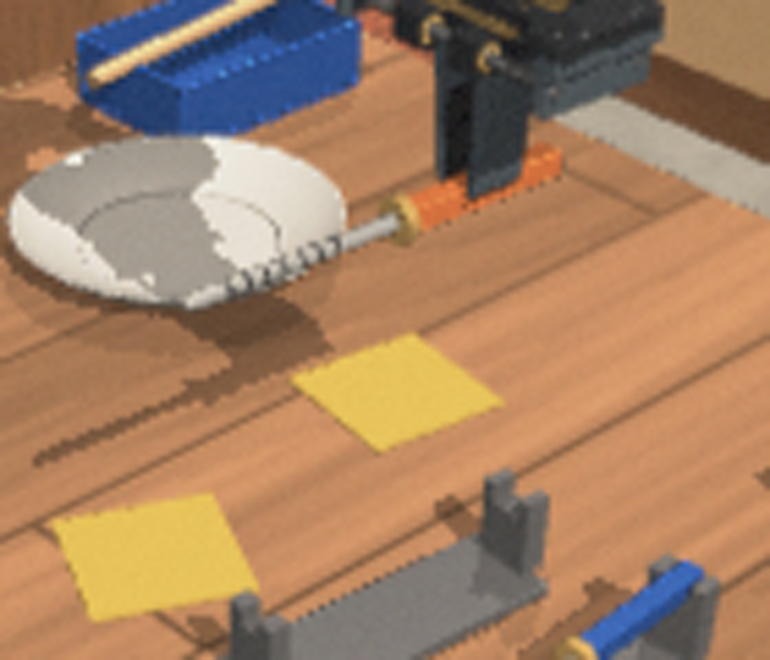

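View pics/side2c.png

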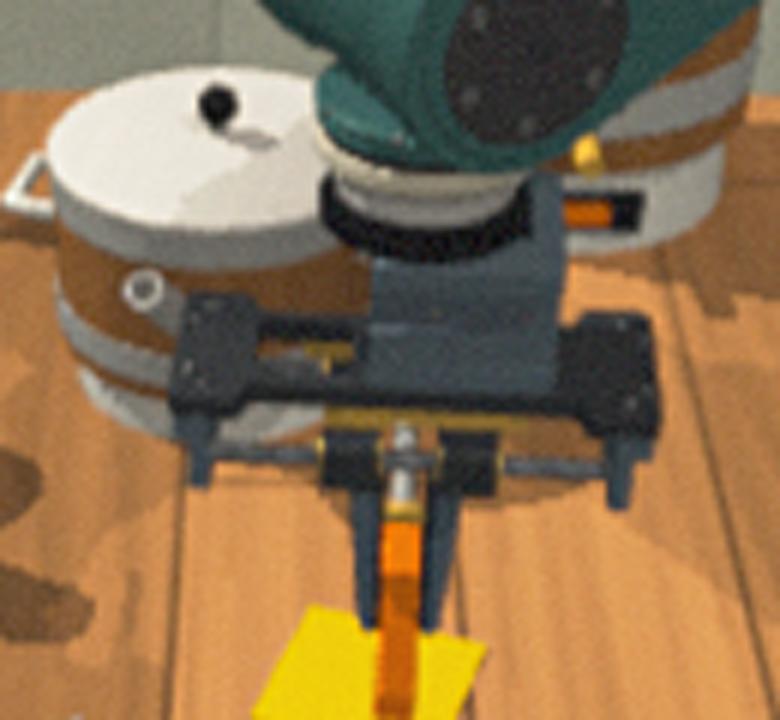

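Tip seen at scene (313.5,134.6) and collar at (351.5,119.7), both within 1 px of prediction, so there's no slip. Now the pre-insert pose on the tube axis, tip 60 mm out from the mouth.

```bash
cat >> h.py <<'E'
M=np.array([.5975,-.1945,.164]);YAW=-102.6
def ins(d,M=M,yaw=YAW,dip=40):
    R=rodR(yaw,dip);return M-R[:,0]*(d+.059)+.005*R[:,1],R
E
python3 - <<'E'
from h import *
print(onplane("side",232+0,0,0)) if 0 else None
print("glass base",onplane("side",264.5,224,0.0),onplane("scene",377,268,0))
P,R=ins(.2);print(P);plan(P,R,10)
E
```

```text
glass base [0.7549 0.0336 0.    ] [0.7551 0.038  0.    ]
[0.6415 0.0023 0.3267]
t 4.77 pos [0.4675 0.2622 0.2751] left mm [ 173.937  -259.9178   51.5582] rot [0.0575 0.1491 0.6973] q [0.467  0.035  2.0143 0.0014 1.0951 0.5297] F [-0.2348 -0.2922 -2.2256] w 15.1
   [2.48, -0.52, 1.9, 0.006, 0.015, 0.07]
   [2.41, -0.68, 1.94, 0.006, 0.015, 0.07]
   [2.33, -0.83, 1.98, 0.006, 0.015, 0.07]
   [2.24, -0.98, 2.02, 0.006, 0.015, 0.07]
   [2.13, -1.12, 2.06, 0.006, 0.015, 0.07]
   [2.02, -1.26, 2.09, 0.006, 0.015, 0.07]
   [1.9, -1.38, 2.13, 0.006, 0.015, 0.07]
   [1.76, -1.5, 2.17, 0.006, 0.015, 0.07]
   [1.62, -1.6, 2.2, 0.006, 0.015, 0.07]
   [1.48, -1.7, 2.23, 0.006, 0.015, 0.07]
```

```bash
python3 -m crank '[[2.5,-0.7,1.9,0.006,0.015,0.07,0.5],[2.4,-0.8,1.9,0.006,0.015,0.07,0.5],[2.3,-0.9,2.0,0.006,0.015,0.07,0.5],[2.2,-1.0,2.0,0.006,0.015,0.07,0.5],[2.1,-1.1,2.1,0.006,0.015,0.07,0.5]]'
python3 -c "
from h import *
plan(*ins(.2),5)"
```

```text
time: 5.18
eef_pos: [0.5515, 0.1349, 0.297]
orientation: [0.555, -0.362, 0.605, -0.442]
wrist_force: [0.1, 1.3, -1.6]
gripper_width: 0.161
t 5.18 pos [0.5515 0.1349 0.297 ] left mm [  89.9455 -132.5872   29.6497] rot [0.0386 0.0792 0.3391] q [ 0.0276  0.0332  2.0081  0.4047  1.0705 -0.032 ] F [ 0.0604  1.2809 -1.5675] w 14.7
   [2.04, -1.38, 2.14, 0.008, 0.016, 0.068]
   [1.9, -1.5, 2.18, 0.008, 0.016, 0.068]
   [1.76, -1.61, 2.22, 0.008, 0.016, 0.068]
   [1.62, -1.7, 2.26, 0.008, 0.016, 0.068]
   [1.46, -1.79, 2.3, 0.008, 0.016, 0.068]
```

```bash
python3 -m crank '[[2.0,-1.4,2.1,0.008,0.016,0.068,0.5],[1.9,-1.5,2.2,0.008,0.016,0.068,0.5],[1.8,-1.6,2.2,0.008,0.016,0.068,0.5],[1.6,-1.7,2.2,0.008,0.016,0.068,0.5],[1.0,-1.4,1.8,0.008,0.016,0.06,0.5]]'
python3 -m crank '[[0,0,0,0,0,0,0.5]]'
python3 -c "
from h import *
plan(*ins(.2),1)"
```

```text
time: 5.6
eef_pos: [0.6369, 0.0, 0.3183]
orientation: [0.602, -0.221, 0.674, -0.366]
wrist_force: [-0.1, 0.5, -1.8]
gripper_width: 0.171
time: 5.68
eef_pos: [0.6381, -0.0041, 0.3158]
orientation: [0.601, -0.218, 0.676, -0.366]
wrist_force: [-0.8, 0.0, -1.5]
gripper_width: 0.165
t 5.68 pos [ 0.6381 -0.0041  0.3158] left mm [ 3.4304  6.3272 10.8095] rot [-0.0023 -0.0184 -0.0137] q [-0.3322  0.2131  1.8651  0.7507  1.2598 -0.4055] F [-0.7637  0.0426 -1.5321] w 15.1
   [-1.23, -0.37, 0.17, -0.002, -0.018, -0.014]
```

```bash
python3 -m crank '[[-1.2,-0.5,0.2,0,-0.018,-0.014,0.5],[0,0,0,0,0,0,0.5]]'
python3 - <<'E'
from h import *
import pickle
P,R=ins(.2);plan(P,R,1)
for n in("side","scene"):
    s=env.sense();p,d=camera(n);cv2.imwrite(f"pics/{n}3.png",p);np.save(f"pics/{n}3.npy",d);pickle.dump(s,open(f"pics/{n}3.pkl","wb"))
    X=s["eef_pos"]-.005*Rq(s["orientation"])[:,1];x=Rq(s["orientation"])[:,0]
    print(n,[np.round(proj(n,X+t*x,s),1) for t in(0,.059,.199)],"mouth",np.round(proj(n,M),1))
crop("pics/side3.png",290,100,370,170,10,"pics/side3c.png");crop("pics/scene3.png",240,160,370,260,6,"pics/scene3c.png")
E
```

```text
time: 5.85
eef_pos: [0.6407, -0.0003, 0.3236]
orientation: [0.601, -0.226, 0.672, -0.368]
wrist_force: [1.4, 0.8, -0.6]
gripper_width: 0.166
t 5.85 pos [ 0.6407 -0.0003  0.3236] left mm [0.7414 2.6077 3.002 ] rot [ 0.0009 -0.0066  0.002 ] q [-0.3197  0.2057  1.8533  0.7333  1.2633 -0.3901] F [ 1.4044  0.7688 -0.6059] w 15.2
   [-0.4, -0.06, 0.01, 0.001, -0.007, 0.002]
side [array([294.4, 132.7]), array([299.7, 136.8]), array([310.3, 144.9])] mouth [313.4 147.6]
scene [array([340.9, 159.1]), array([324.4, 177.1]), array([286.3, 218.6])] mouth [271.8 235.2]
```

View pics/scene3c.png

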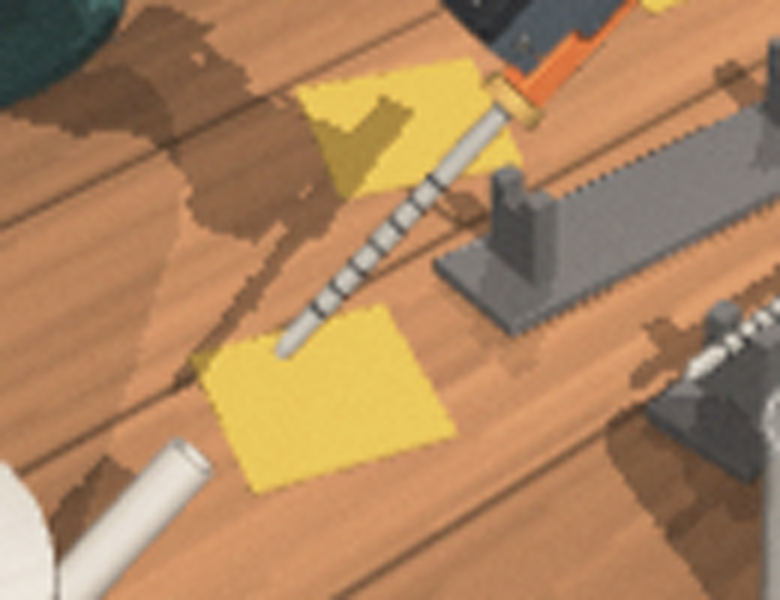

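View pics/side3.png

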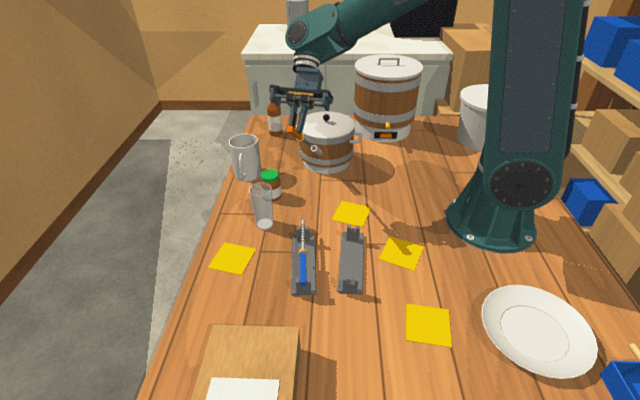

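View pics/side3c.png

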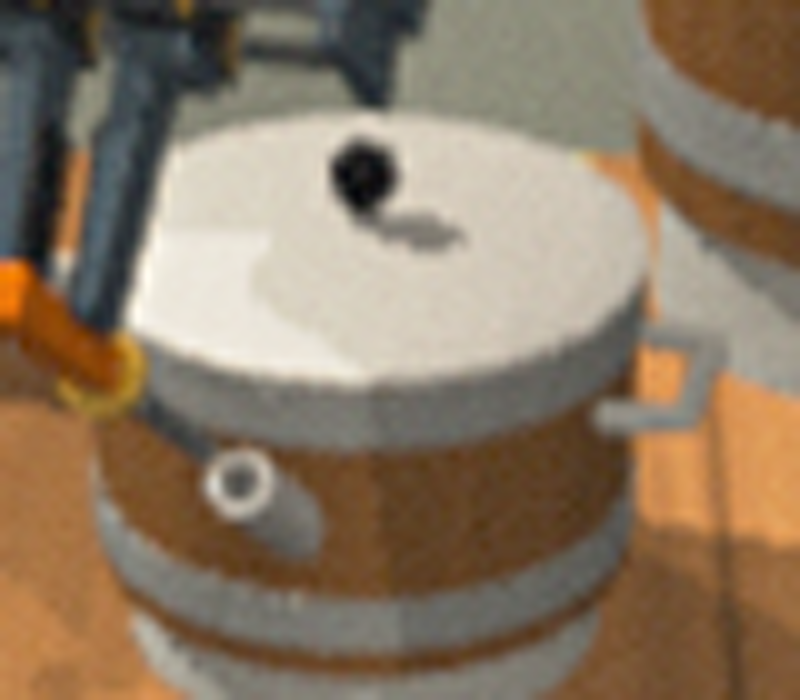

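Scene crop: tip (287.0,218.2) against predicted (286.3,218.6), mouth (272.0,235.2) against predicted (271.8,235.2). In both views the rod line runs into the mouth within about 0.5 px, roughly 1 mm. I'll advance to just short of the mouth.

```bash
python3 -m crank '[[1.2,0,0,0,-0.007,0.002,0.5],[1.4,0,0,0,0,0,0.5],[1.2,0,0,0,0,0,0.5],[0.4,0,0,0,0,0,0.5],[0,0,0,0,0,0,0.5]]'
python3 -c "
from h import *
plan(*ins(.148),1)"
```

```text
time: 6.37
eef_pos: [0.6299, -0.0277, 0.2933]
orientation: [0.605, -0.23, 0.67, -0.365]
wrist_force: [0.7, -0.4, -0.9]
gripper_width: 0.166
t 6.37 pos [ 0.6299 -0.0277  0.2933] left mm [ 2.8549 -8.9204 -0.0923] rot [0.0078 0.0048 0.0014] q [-0.3665  0.238   1.8735  0.7289  1.258  -0.4695] F [ 0.7296 -0.398  -0.8876] w 15.2
   [0.63, -0.52, 0.47, 0.008, 0.005, 0.001]
```

```bash
python3 -m crank '[[0.4,-0.5,0.45,0.008,0.005,0,0.5],[0,0,0,0,0,0,0.5]]'
python3 -c "
from h import *
plan(*ins(.148),1)"
```

```text
time: 6.53
eef_pos: [0.6331, -0.035, 0.2945]
orientation: [0.604, -0.227, 0.67, -0.368]
wrist_force: [-0.3, -0.5, -1.6]
gripper_width: 0.166
t 6.53 pos [ 0.6331 -0.035   0.2945] left mm [-0.2833 -1.5964 -1.2475] rot [-0.0003 -0.0011  0.0014] q [-0.3761  0.2417  1.8665  0.729   1.2587 -0.4689] F [-0.3384 -0.4801 -1.5935] w 15.1
   [0.2, -0.01, 0.01, -0.0, -0.001, 0.001]
```

```bash
python3 - <<'E'
from h import *
for n in("side","scene"):
    s=env.sense();p,d=camera(n);cv2.imwrite(f"pics/{n}4.png",p)
    X=s["eef_pos"]-.005*Rq(s["orientation"])[:,1];x=Rq(s["orientation"])[:,0]
    print(n,[np.round(proj(n,X+t*x,s),1) for t in(0,.059,.199)],"mouth",np.round(proj(n,M),1))
a=cv2.imread("pics/side4.png")[130:165,295:335];b=cv2.imread("pics/scene4.png")[210:250,255:300]
a=cv2.resize(a,(400,350),interpolation=cv2.INTER_CUBIC);b=cv2.resize(b,(394,350),interpolation=cv2.INTER_CUBIC)
cv2.imwrite("pics/c4.png",np.hstack([a,b]))
E
```

```text
side [array([298.5, 135.8]), array([303.2, 139.5]), array([312.9, 147.1])] mouth [313.4 147.6]
scene [array([328.2, 172.8]), array([312. , 190.7]), array([274.5, 232.1])] mouth [271.8 235.2]
```

View pics/c4.png

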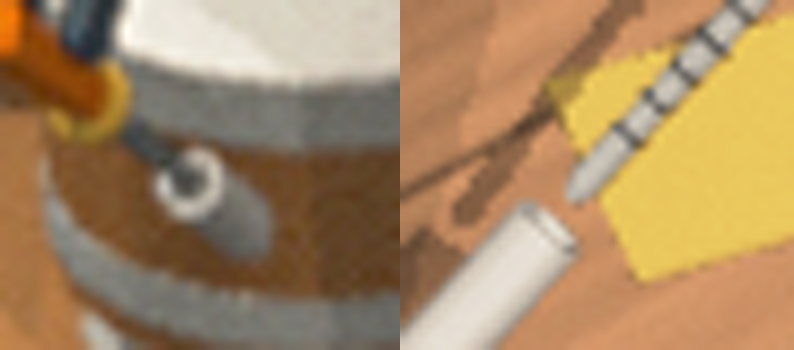

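The tip is entering the dark bore in the side view (187,180). In the scene view the rod line is about 1 mm high of the mouth's centre, well inside the 3 mm clearance. I'll insert with small corrections.

```bash
sed -i 's/-.1945,.164\])/-.1945,.1635])/' h.py; python3 -m crank '[[0.9,-0.05,0.05,0,0,0,0.5],[0.9,-0.1,0.1,0,0,0,0.5]]'
python3 -c "
from h import *
plan(*ins(.120),1)"
```

```text
time: 6.8
eef_pos: [0.6314, -0.0489, 0.2849]
orientation: [0.605, -0.227, 0.669, -0.368]
wrist_force: [-0.9, 0.4, -1.8]
gripper_width: 0.166
t 6.8 pos [ 0.6314 -0.0489  0.2849] left mm [ -3.2887  -8.6355 -10.1864] rot [-0.0002  0.0019  0.0013] q [-0.3975  0.2575  1.8657  0.7256  1.2597 -0.4968] F [-0.8893  0.3796 -1.8084] w 15.2
   [1.35, 0.19, -0.14, -0.0, 0.002, 0.001]
```

```bash
python3 -m crank '[[0.7,0.15,-0.1,0,0,0,0.5],[0.8,0,0,0,0,0,0.5]]'
python3 -c "
from h import *
plan(*ins(.100),1)"
```

```text
time: 6.97
eef_pos: [0.628, -0.0604, 0.2731]
orientation: [0.605, -0.227, 0.669, -0.368]
wrist_force: [0.3, -0.0, -1.3]
gripper_width: 0.165
t 6.97 pos [ 0.628  -0.0604  0.2731] left mm [ -3.2321 -12.1188 -11.2272] rot [-0.0006  0.0022  0.0015] q [-0.4163  0.2724  1.8705  0.7237  1.2551 -0.5233] F [ 0.2779 -0.0022 -1.341 ] w 15.1
   [1.68, 0.06, -0.05, -0.001, 0.002, 0.001]
```

Lateral error is under 1 mm and there is no contact force. Continuing in.

```bash
python3 -m crank '[[1.0,0,0,0,0,0,0.5],[1.0,0,0,0,0,0,0.5],[1.0,-0.05,0.05,0,0,0,0.5]]'
python3 -c "
from h import *
plan(*ins(.060),1)"
```

```text
time: 7.22
eef_pos: [0.6226, -0.0856, 0.2518]
orientation: [0.605, -0.227, 0.669, -0.368]
wrist_force: [0.1, 0.4, -0.7]
gripper_width: 0.163
t 7.22 pos [ 0.6226 -0.0856  0.2518] left mm [ -4.5153 -16.7767 -15.6628] rot [-0.0002  0.0018  0.0013] q [-0.4558  0.3054  1.8712  0.717   1.2519 -0.5722] F [ 0.1354  0.3984 -0.7084] w 14.9
   [2.34, 0.09, -0.08, -0.0, 0.002, 0.001]
```

```bash
python3 -m crank '[[1.0,0.05,-0.05,0,0,0,0.5],[1.2,0,0,0,0,0,0.5],[1.2,0,0,0,0,0,0.5]]'
python3 -c "
from h import *
plan(*ins(.030),1)"
```

```text
time: 7.47
eef_pos: [0.6158, -0.1136, 0.2271]
orientation: [0.604, -0.227, 0.669, -0.368]
wrist_force: [0.1, 0.0, -1.2]
gripper_width: 0.169
t 7.47 pos [ 0.6158 -0.1136  0.2271] left mm [ -2.7393 -11.2591 -10.2203] rot [-0.0002  0.0014  0.0012] q [-0.4994  0.3448  1.87    0.7089  1.2461 -0.6264] F [ 0.0542  0.0386 -1.2294] w 15.4
   [1.54, 0.04, -0.02, -0.0, 0.001, 0.001]
```

```bash
python3 -m crank '[[1.2,0,0,0,0,0,0.5],[1.0,0,0,0,0,0,0.5],[0.5,0,0,0,0,0,0.5]]'
python3 -c "
from h import *
plan(*ins(.0),1)"
```

```text
time: 7.72
eef_pos: [0.6102, -0.1371, 0.2064]
orientation: [0.604, -0.227, 0.67, -0.368]
wrist_force: [0.4, -0.1, -1.3]
gripper_width: 0.162
t 7.72 pos [ 0.6102 -0.1371  0.2064] left mm [ -2.1108 -10.1276  -8.8134] rot [ 0.0002 -0.0003  0.001 ] q [-0.5354  0.3804  1.8649  0.7008  1.2418 -0.6684] F [ 0.3978 -0.0671 -1.2599] w 14.8
   [1.36, 0.01, 0.02, 0.0, -0.0, 0.001]
```

```bash
python3 -m crank '[[0.5,0,0,0,0,0,0.5],[0.5,0,0,0,0,0,0.5],[0.3,0,0,0,0,0,0.5]]'
python3 -c "
from h import *
plan(*ins(.0),1)"
```

```text
time: 7.97
eef_pos: [0.6082, -0.1469, 0.1982]
orientation: [0.605, -0.225, 0.671, -0.366]
wrist_force: [2.8, 25.6, 24.8]
gripper_width: 0.168
t 7.97 pos [ 0.6082 -0.1469  0.1982] left mm [-0.111  -0.3219 -0.6379] rot [ 0.0005 -0.0011 -0.0044] q [-0.5515  0.3973  1.8606  0.7009  1.2438 -0.6877] F [ 2.7849 25.5679 24.8248] w 15.3
   [0.07, 0.03, -0.0, 0.001, -0.001, -0.004]
```

The axial stop force is about 35 N with the collar computed at d ≈ 0, so the collar is on the mouth. I'll hold it there with a light push.

```bash
python3 -m crank '[[0.1,0,0,0,0,0,0.5],[0.1,0,0,0,0,0,0.5],[0.1,0,0,0,0,0,0.5]]'; python3 -m crank '[[0.1,0,0,0,0,0,0.5],[0.1,0,0,0,0,0,0.5],[0.1,0,0,0,0,0,0.5]]'
python3 - <<'E'
from h import *
plan(*ins(0),1)
for n in("side","scene"):
    s=env.sense();p,d=camera(n);cv2.imwrite(f"pics/{n}5.png",p)
    X=s["eef_pos"]-.005*Rq(s["orientation"])[:,1];x=Rq(s["orientation"])[:,0]
    print(n,[np.round(proj(n,X+t*x,s),1) for t in(0,.059)],"mouth",np.round(proj(n,M),1))
a=cv2.imread("pics/side5.png")[110:165,285:345];b=cv2.imread("pics/scene5.png")[200:250,245:305]
a=cv2.resize(a,(400,360),interpolation=cv2.INTER_CUBIC);b=cv2.resize(b,(400,360),interpolation=cv2.INTER_CUBIC)
cv2.imwrite("pics/c5.png",np.hstack([a,b]))
E
```

```text
time: 8.22
eef_pos: [0.6081, -0.1468, 0.1987]
orientation: [0.606, -0.224, 0.671, -0.363]
wrist_force: [-0.1, 5.2, 4.0]
gripper_width: 0.161
time: 8.47
eef_pos: [0.608, -0.1469, 0.199]
orientation: [0.608, -0.223, 0.672, -0.361]
wrist_force: [-1.4, 4.7, 4.8]
gripper_width: 0.161
t 8.47 pos [ 0.608  -0.1469  0.199 ] left mm [ 0.0852 -0.3834 -1.3851] rot [ 0.0042  0.0023 -0.0168] q [-0.5548  0.4016  1.8577  0.7074  1.2553 -0.6965] F [-1.3537  4.6791  4.7649] w 14.7
   [0.12, 0.08, 0.02, 0.004, 0.002, -0.017]
side [array([309.7, 144.5]), array([313.4, 147.7])] mouth [313.4 147.7]
scene [array([287.4, 217.7]), array([272.2, 235. ])] mouth [271.8 235.3]
```

View pics/c5.png

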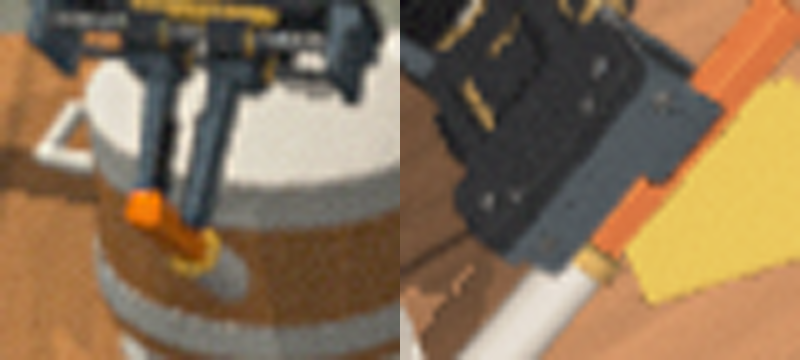

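Both views show the collar against the tube's end: scene crop (600,265), side crop (195,250). For certainty I'll push a bit more firmly for about half a second with the small angle corrected.

```bash
python3 -m crank '[[0.2,0.05,0,0.004,0.002,-0.016,0.5],[0.2,0,0,0,0,0,0.5],[0.2,0,0,0,0,-0.004,0.5],[0.2,0,0,0,0,-0.004,0.5],[0.2,0,0,0,0,-0.004,0.5]]'
python3 -c "
from h import *
plan(*ins(.0),1)"
```

```text
time: 8.98
eef_pos: [0.6079, -0.1468, 0.1986]
orientation: [0.606, -0.227, 0.67, -0.364]
wrist_force: [-0.3, 12.3, 7.8]
gripper_width: 0.165
t 8.98 pos [ 0.6079 -0.1468  0.1986] left mm [ 0.1567 -0.4067 -0.9728] rot [ 0.0041  0.0042 -0.0057] q [-0.5515  0.3983  1.8589  0.6994  1.248  -0.6921] F [-0.271  12.3329  7.808 ] w 15.0
   [0.09, 0.05, 0.02, 0.004, 0.004, -0.006]
```

The collar has now been held on the mouth for about 1 s. Drawing out along the axis.

```bash
python3 -m crank '[[-0.8,0,0,0.004,0.004,-0.005,0.5],[-1.2,0,0,0,0,0,0.5],[-1.2,0,0,0,0,0,0.5]]'
python3 -c "
from h import *
plan(*ins(.08),1)"
```

```text
time: 9.23
eef_pos: [0.6133, -0.1219, 0.2197]
orientation: [0.604, -0.226, 0.67, -0.367]
wrist_force: [0.1, 0.8, -0.4]
gripper_width: 0.164
t 9.23 pos [ 0.6133 -0.1219  0.2197] left mm [ 8.1286 34.4203 29.2871] rot [ 0.0003 -0.0011 -0.0008] q [-0.5132  0.3573  1.8692  0.7074  1.246  -0.6412] F [ 0.1039  0.7817 -0.4265] w 14.9
   [-4.59, 0.03, 0.04, 0.0, -0.001, -0.001]
```

```bash
python3 -m crank '[[-1.5,0,0,0,0,0,0.5],[-1.5,0,0,0,0,0,0.5],[-1.5,0,0,0,0,0,0.5]]'
python3 -c "
from h import *
plan(*ins(.12),1)"
```

```text
time: 9.48
eef_pos: [0.6216, -0.0848, 0.252]
orientation: [0.604, -0.226, 0.67, -0.367]
wrist_force: [0.4, 0.3, -1.3]
gripper_width: 0.162
t 9.48 pos [ 0.6216 -0.0848  0.252 ] left mm [ 6.5081 27.2856 22.7579] rot [-0.0003 -0.0006 -0.0004] q [-0.456   0.3037  1.8737  0.7188  1.2521 -0.571 ] F [ 0.3748  0.2595 -1.3113] w 14.8
   [-3.61, 0.06, 0.04, -0.0, -0.001, -0.0]
```

```bash
python3 -m crank '[[-1.5,0.05,0.05,0,0,0,0.5],[-1.5,0,0,0,0,0,0.5],[-1.5,0,0,0,0,0,0.5]]'
python3 -c "
from h import *
plan(*ins(.2),1)"
```

```text
time: 9.73
eef_pos: [0.6306, -0.0465, 0.2848]
orientation: [0.605, -0.227, 0.669, -0.367]
wrist_force: [-0.1, -0.5, -1.2]
gripper_width: 0.166
t 9.73 pos [ 0.6306 -0.0465  0.2848] left mm [10.8619 48.7535 41.3863] rot [-0.0009  0.0012 -0.0002] q [-0.395   0.2552  1.8694  0.7285  1.2573 -0.4959] F [-0.0716 -0.5472 -1.154 ] w 15.1
   [-6.49, 0.04, 0.0, -0.001, 0.001, -0.0]
```

```bash
python3 -m crank '[[-1.8,0,0,0,0,0,0.5],[-1.8,0,0,0,0,0,0.5],[-1.8,0,0,0,0,0,0.5],[-1.0,0,0,0,0,0,0.5],[0,0,0,0,0,0,0.5]]'
python3 -c "
from h import *
plan(*ins(.2),1)"
```

```text
time: 10.15
eef_pos: [0.6426, 0.0095, 0.3339]
orientation: [0.607, -0.227, 0.668, -0.367]
wrist_force: [-0.1, -0.1, -0.9]
gripper_width: 0.164
t 10.15 pos [0.6426 0.0095 0.3339] left mm [-1.0746 -7.251  -7.7002] rot [-0.0022  0.0063 -0.0006] q [-0.3049  0.193   1.8498  0.7375  1.2646 -0.3826] F [-0.1093 -0.0665 -0.8849] w 14.9
   [1.06, 0.12, 0.05, -0.002, 0.006, -0.001]
```

The tip is about 70 mm clear of the mouth. Now to the level pose with the tip over card (0.464, -0.030), going by way of z 0.25.

```bash
cat >> h.py <<'E'
def fin(z,yaw=-102.6):
    R=rodR(yaw,0);return np.array([.464,-.030,z])-.199*R[:,0]+.005*R[:,1],R
E
python3 -c "
from h import *
plan(*fin(.25),10)"
```

```text
t 10.15 pos [0.6426 0.0095 0.3339] left mm [-135.146   154.6927  -88.852 ] rot [-0.0043  0.0053 -0.6988] q [-0.3049  0.193   1.8498  0.7375  1.2646 -0.3826] F [-0.1093 -0.0665 -0.8849] w 14.9
   [-0.37, 1.46, -1.66, -0.0, 0.001, -0.07]
   [-0.47, 1.43, -1.66, -0.0, 0.001, -0.07]
   [-0.57, 1.39, -1.66, -0.0, 0.001, -0.07]
   [-0.66, 1.35, -1.66, -0.0, 0.001, -0.07]
   [-0.75, 1.3, -1.66, -0.0, 0.001, -0.07]
   [-0.84, 1.25, -1.66, -0.0, 0.001, -0.07]
   [-0.93, 1.19, -1.66, -0.0, 0.001, -0.07]
   [-1.01, 1.12, -1.66, -0.0, 0.001, -0.07]
   [-1.08, 1.05, -1.66, -0.0, 0.001, -0.07]
   [-1.15, 0.97, -1.66, -0.0, 0.001, -0.07]
```

```bash
python3 -m crank '[[-0.6,1.2,-1.6,0,0,-0.07,0.5],[-0.6,1.3,-1.6,0,0,-0.07,0.5],[-0.6,1.3,-1.7,0,0,-0.07,0.5],[-0.7,1.3,-1.7,0,0,-0.07,0.5],[-0.8,1.3,-1.7,0,0,-0.07,0.5]]'
python3 -c "
from h import *
plan(*fin(.25),5)"
```

```text
time: 10.57
eef_pos: [0.575, 0.0853, 0.2949]
orientation: [0.53, -0.341, 0.615, -0.473]
wrist_force: [0.4, 1.3, -0.7]
gripper_width: 0.166
t 10.57 pos [0.575  0.0853 0.2949] left mm [-67.5468  78.8592 -49.9032] rot [-0.0103 -0.0007 -0.3369] q [-0.0493  0.0577  1.9825  0.3798  1.0634 -0.0086] F [ 0.409   1.2992 -0.6803] w 15.1
   [-0.85, 1.34, -1.68, -0.002, -0.0, -0.067]
   [-0.93, 1.28, -1.67, -0.002, -0.0, -0.067]
   [-1.02, 1.22, -1.67, -0.002, -0.0, -0.067]
   [-1.1, 1.15, -1.67, -0.002, -0.0, -0.067]
   [-1.17, 1.08, -1.66, -0.002, -0.0, -0.067]
```

```bash
python3 -m crank '[[-0.9,1.3,-1.7,-0.002,0,-0.067,0.5],[-0.9,1.3,-1.7,-0.002,0,-0.067,0.5],[-1.0,1.2,-1.7,-0.002,0,-0.067,0.5],[-1.1,1.2,-1.7,-0.002,0,-0.067,0.5],[-0.9,0.8,-1.2,-0.002,0,-0.06,0.5]]'
python3 -m crank '[[0,0,0,0,0,0,0.5]]'
python3 -c "
from h import *
plan(*fin(.14),4)"
```

```text
time: 10.98
eef_pos: [0.5061, 0.162, 0.2453]
orientation: [-0.441, 0.442, -0.549, 0.555]
wrist_force: [0.7, -0.6, -0.7]
gripper_width: 0.161
time: 11.07
eef_pos: [0.5041, 0.1639, 0.2437]
orientation: [-0.44, 0.445, -0.548, 0.555]
wrist_force: [0.4, -0.4, -1.9]
gripper_width: 0.165
t 11.07 pos [0.5041 0.1639 0.2437] left mm [   3.3501    0.2818 -108.657 ] rot [-0.0036  0.0002  0.0118] q [ 0.2768  0.0606  2.0493 -0.0141  1.0341  0.5038] F [ 0.3885 -0.4004 -1.8939] w 15.1
   [-0.06, 2.72, 0.07, -0.001, 0.0, 0.003]
   [-0.05, 2.72, 0.07, -0.001, 0.0, 0.003]
   [-0.04, 2.72, 0.08, -0.001, 0.0, 0.003]
   [-0.03, 2.72, 0.08, -0.001, 0.0, 0.003]
```

```bash
python3 -m crank '[[-0.1,2.0,0.1,0,0,0.006,0.5],[-0.1,2.4,0.1,0,0,0.006,0.5],[0,2.4,0.1,0,0,0,0.5],[0,2.0,0.1,0,0,0,0.5],[0,1.0,0,0,0,0,0.5]]'
python3 -m crank '[[0,0,0,0,0,0,0.5],[0,0,0,0,0,0,0.5]]'
python3 -c "
from h import *
plan(*fin(.14),1)"
```

```text
time: 11.48
eef_pos: [0.5098, 0.1659, 0.144]
orientation: [-0.446, 0.44, -0.55, 0.552]
wrist_force: [-0.5, -0.3, -1.9]
gripper_width: 0.163
time: 11.65
eef_pos: [0.5087, 0.1648, 0.1419]
orientation: [-0.444, 0.441, -0.551, 0.551]
wrist_force: [0.1, -0.1, -0.4]
gripper_width: 0.163
t 11.65 pos [0.5087 0.1648 0.1419] left mm [-1.3317 -0.62   -6.9253] rot [-0.0028  0.0027 -0.003 ] q [0.269  0.208  2.0996 0.0018 0.8302 0.485 ] F [ 0.0614 -0.1029 -0.4096] w 14.8
   [0.09, 0.69, -0.12, -0.003, 0.003, -0.003]
```

```bash
python3 -m crank '[[0.1,1.2,-0.1,0,0,0,0.5],[0,1.0,0,0,0,0,0.5],[0,0,0,0,0,0,0.5],[0,0,0,0,0,0,0.5],[0,0,0,0,0,0,0.5]]'
python3 - <<'E'
from h import *
plan(*fin(.12),1)
for n in("side","scene"):
    s=env.sense();p,d=camera(n);cv2.imwrite(f"pics/{n}6.png",p)
    X=s["eef_pos"]-.005*Rq(s["orientation"])[:,1];x=Rq(s["orientation"])[:,0]
    print(n,s["time"],s["eef_pos"],abs(s["joint_velocities"]).max(),"tip",X+.199*x,[np.round(proj(n,X+t*x,s),1) for t in(0,.059,.199)])
crop("pics/scene6.png",240,130,400,260,5,"pics/scene6c.png")
E
```

```text
time: 12.07
eef_pos: [0.5094, 0.164, 0.1208]
orientation: [-0.446, 0.44, -0.551, 0.552]
wrist_force: [1.2, 0.1, -1.0]
gripper_width: 0.165
t 12.07 pos [0.5094 0.164  0.1208] left mm [-1.9696  0.1808 -5.7948] rot [-0.0063  0.002  -0.0052] q [0.2671 0.241  2.1082 0.0024 0.7843 0.4833] F [ 1.2245  0.0526 -0.9935] w 15.1
   [0.03, 0.58, -0.2, -0.006, 0.002, -0.005]
side 12.0667 [0.5094 0.164  0.1208] 0.005458025269916995 tip [ 0.4663 -0.0303  0.1248] [array([337.9, 223.4]), array([342.2, 210.7]), array([351.1, 184.1])]
scene 12.1167 [0.5095 0.1641 0.121 ] 0.0023347818691668186 tip [ 0.4665 -0.0302  0.1249] [array([349.9, 175.3]), array([333.4, 181. ]), array([291.9, 195.2])]
```

View pics/scene6c.png

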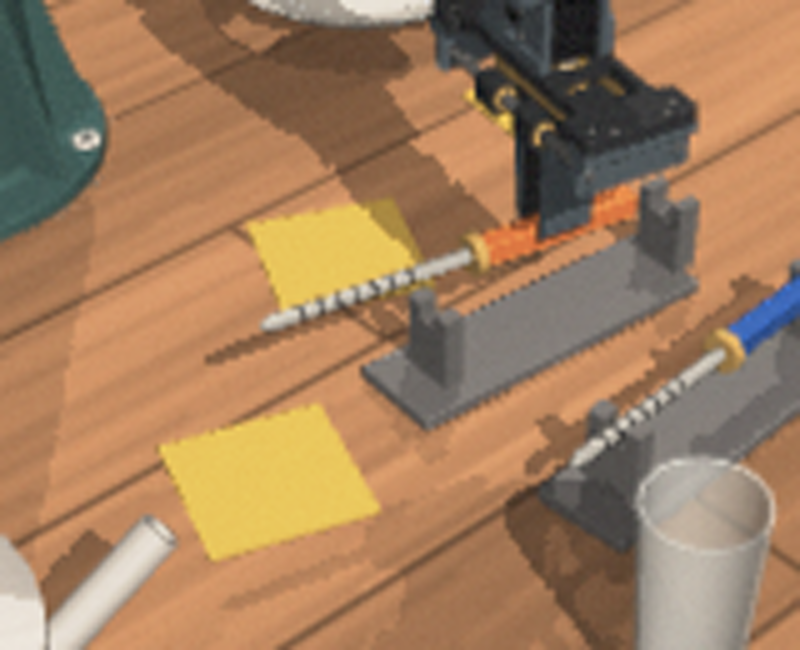

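View pics/side6.png

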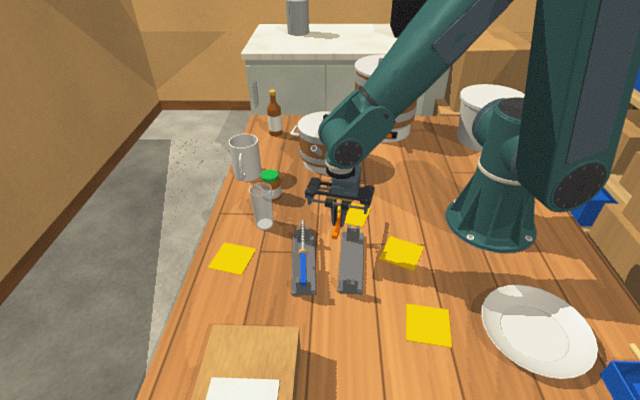

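The scene view shows the tip at (292.9,194.3) against predicted (291.9,195.2), so the rod hasn't slipped by more than about 3 mm. The rod is level and clear, the arm is still (joint speeds under 0.006 rad/s), and the blue rod, glass and jar look unmoved. Handing in.

```bash
python3 -c "
from h import *
print(env.hand_in());s=env.sense();print(s['time'],s['eef_pos'],s['gripper_width'])"
```

```text
the job is handed in; nothing more can be done
None
the job is handed in; nothing more can be done
```

I took the orange-handled rod from its rest and pushed it into the kettle's tube until the collar stopped on the mouth. I held it there about 1 s, drew it straight out, and handed the job in at about 12 s of the 61 s allowed. The hand-in gives no verdict, so what follows rests on my own measurements.

- **In the tube:** force rose to about 35 N along the tube when the collar met the mouth, then stayed around 6–15 N during the hold. The computed collar face was within about 1.5 mm of the mouth, and both cameras showed it against the tube's end.
- **At the end:** the tip was at about (0.466, -0.030, 0.125), roughly 3 mm from the centre of the rightmost yellow card, with the rod level to under 1°. The gripper held the rod at about 15 mm and the arm was still. The rod was about 55 mm above the empty rest's posts.
- **Bystanders:** the blue-handled rod, glass and jar looked unmoved in the last pictures. I judged that by eye and did not measure it.
- **Small disagreements:** early camera measurements of the rod and mouth differed by 2–4 mm. The last scene view put the tip about 1 px (up to 3 mm) from where the arm's pose predicted, and the gripper read 15 mm on the 16 mm handle. All of these were inside the tolerances.

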